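# Nip up the dust-hood clamp with a flipped hex key and shut the dust drawer

## Task

The dust hood of the small finishing machine has been set and its clamp screw run in; the hex key still stands in the screw by its long arm. Draw the key out, flip it over, put its short arm in the screw and use the long arm as the lever to turn the screw clockwise until it comes up tight against its stop. Lay the key down in the tool tray, and only then press the dust drawer in until its push-push latch catches, let go and see that it stays shut; leave the shoe, the polish tin and the brush where they are.

Things in the scene. Friction and masses are not known exactly. Their poses are not given: they have to be found in the camera images.
- finisher: Fixed blue bench machine. Origin on the bench under its middle; x to its back, y to its left, z up; its front faces -x. Plinth x -60 to 170, y -170 to 170, 85 mm high; motor, drum, hood and brush wheel above it behind x = 15, up to 260 high. Pillar (28 across, top 249) at x 0, y -30 with a black split clamp (front x -23, top 201) that holds the screw. Switch box 18 out of the front, below z = 70.
- screw_mouth (a point): Centre of the mouth of the clamp screw's hex socket (steel head, 27 mm across, level, facing the machine's front, 180 mm high). x: along the axis into the socket; y, z turn with the screw. Socket 22 mm deep, 0.4 mm clearance (3 deg play), 2 mm lead-in. The key enters at every 60 deg: long arm in with key y along socket y, short arm in with key x along socket y (or -y), or 60 deg steps from it.
- screw (a joint): Turn of the clamp screw, rad: 0 at the start, grows clockwise as seen from the machine's front (tightening), hard stop at 0.80 = tight. Stiff: 0.85 N m at first, rising to 1.2 N m at the stop; it stays where it is left.
- hex_key: Loose bright L-shaped hex key, 14 mm across flats, 0.29 kg, long arm 170, short arm 60 over the outside (bend radius 16). Origin at the bend where the centre lines cross; x along the long arm, y along the short arm. Pinch the flats facing along the L's plane. Start: long arm 21 deep in the screw, sticking out to the front, sagging up to 5 deg; short arm to the machine's left, 20 deg below level.
- key_long_end (a point): Centre of the end face of the key's long arm, 163 mm along x from the key's origin.
- key_short_end (a point): Centre of the end face of the key's short arm, 53 mm along y from the key's origin.
- drawer (a joint): How far the dust drawer stands out, m: 0 when latched shut (rests at 0 to 0.001), at most 0.075. Slides with 1 to 3 N; over the last 25 mm a spring and the latch push back with 4 to 11 N. To latch, press steadily right in, past shut to at least -0.006 (stop at -0.009), and let go; now and then it misses: press again. A full press when latched lets it spring out to about 0.025.
- drawer_front (a point): Middle of the outer face of the drawer's blue front panel (140 wide, 70 high, lower edge 8 mm over the bench), 75 mm left of the machine's middle; axes as the machine's. When shut the face is 66 mm before the machine's origin. Along its top edge a lip (z = 74 to 78 mm) stands 11 mm out to the front: pushing fingers meet the lip first.
- tool_tray: Fixed shallow red tray, 250 mm (x) by 170 mm (y), 22 mm high, walls and floor 3 mm. Origin on the bench under its centre.
- shoe: Loose brown shoe, about 255 mm long (toe to +x), 84 mm wide, 104 mm high. Origin on the bench under its middle. Leave it alone.
- polish_tin: Loose yellow round tin, 84 mm across, 26 mm high. Origin at the centre of its underside. Leave it alone.
- shoe_brush: Loose wooden shoe brush, 170 by 56 mm, 44 mm high, bristles down. Origin at the centre of its underside. Leave it alone.
Mind the look-alikes: they are no part of the job. There is more than one size of the hex_key; the job needs the middle-sized.

How it is judged (in metres and radians):
On the way, in this order (a step that is already met when the one before it is completed fails the run):
1. the key is drawn out of the screw (x of key_long_end in the frame of screw_mouth below -0.01 m), for 0.05 s.
2. the key's short arm is in the screw's socket, at least 12 mm deep and square to it, the screw not yet tight (x of key_short_end in the frame of screw_mouth above 0.012 m and distance between key_short_end and screw_mouth below 0.026 m and angle between the y axis of hex_key and the x axis of screw_mouth, either way round below 0.2 rad and value of joint screw below 0.5 rad), for 0.1 s.
3. the screw is turned tight (past 0.72 rad) with the short arm in the socket (value of joint screw above 0.72 rad and x of key_short_end in the frame of screw_mouth above 0.008 m and distance between key_short_end and screw_mouth below 0.026 m), for 0.1 s.
4. the key is lowered into the tray, still in the fingers (whole key less than 30 mm over the tray's underside) (z of each of hex_key, key_long_end, key_short_end in the frame of tool_tray below 0.03 m and horizontal distance between hex_key and tool_tray below 0.15 m and contact force between the fingers and hex_key above 0.5 N), for 0.1 s.
5. the key lies in the tray, let go and at rest, the drawer not yet shut (z of hex_key in the frame of tool_tray below 0.02 m and linear speed of hex_key below 0.02 m/s and contact force between the fingers and hex_key below 0.1 N and value of joint drawer above 0.008 m), for 0.2 s.
6. the drawer is shut and stays latched with the robot's hand off it (value of joint drawer below 0.004 m and contact force between each of the arm, the fingers and anything else below 0.2 N), for 0.5 s.
At the end, for the whole second after the job is handed in: The screw is tight (past 0.70 of its 0.80 rad), the whole key lies flat and still on the floor of the tool tray between its walls, the drawer is latched shut (within 4 mm of 0), and shoe, tin and brush are where they were (value of joint screw above 0.7 rad and value of joint drawer between -0.004 and 0.004 m and z of each of hex_key, key_long_end, key_short_end in the frame of tool_tray below 0.02 m and x of hex_key in the frame of tool_tray between -0.125 and 0.125 m and y of hex_key in the frame of tool_tray between -0.085 and 0.085 m and x of key_long_end in the frame of tool_tray between -0.125 and 0.125 m and y of key_long_end in the frame of tool_tray between -0.085 and 0.085 m and linear speed of hex_key below 0.02 m/s); the robot touches nothing.
It fails at once if the screw is turned (past 0.15 rad) with the long arm of the key in it (value of joint screw above 0.15 rad and x of key_long_end in the frame of screw_mouth above 0.003 m and distance between key_long_end and screw_mouth below 0.03 m).
It fails at once if the shoe, the tin or the brush is moved by more than 30 mm (distance of any of shoe, polish_tin, shoe_brush from where it was at the start of the episode above 0.03 m).
It also fails if it takes over 72 s, if anything falls off the work surface, if the arm or the gripper's body presses on something with over 40 N, if the wrist force passes 120 N, or if a joint passes its speed limit or range.

## Robot

A 6-joint arm with a two-finger parallel gripper is mounted at the origin on the work surface. World frame = base frame: x ahead of the robot, y to its left, z up, the work surface at z = 0. Lengths are in mm, angles in degrees, forces in N, time in s.
With the tool pointing down it reaches from about 300 to 850 mm from the base axis. Payload 4.2 kg.
Tool frame: the origin (TCP) lies on the centre line of the jaws, within the pads' length; the fingertips stand 14 mm ahead of it and the grasp point (between the pads) lies 5 mm behind it; z points along the fingers, y is the line along which they close (so a half turn about z gives the same grasp; the last joint's range is limited). The gripper opens to 91 mm and grips with 3 to 60 N. Pads are 32 mm wide; open, the fingers measure 118 mm over their backs; the gripper's body (76 mm by 178 mm) begins 60 mm behind the grasp point.
Start: joints at [74.771, 18.312, 89.639, -0, 72.044, -1.146], TCP at [139.917, 557.732, 227.976] pointing down, gripper open.
Joint ranges: [-177.97, 177.97], [-48.28, 115.42], [12.27, 149.76], [-77.06, 257.06], [2.81, 150.46], [-146.56, 146.56]. Speed limits (degrees/s): [147.25, 147.25, 180, 180, 180, 180].

## Interface

Orientations are given as [roll, pitch, yaw] about the fixed x, y, z axes, in that order (R = Rz(yaw) Ry(pitch) Rx(roll)).
In Python, from workcell import env gives the robot as it stands.
- The arm moves only by the tool arm_command, never from a script. Its argument "motion" is a list of rows, each an object with "offset": the shift along the tool's x, y, z in m, a list of three; "spin": the turn about the tool's z in rad. In form: [{"offset": [tx, ty, tz], "spin": spin}, ...]. A call has 1 to 5 rows; each row shifts and turns the commanded pose from where the row before left it, along the tool's axes as they then stand; what a row does not reach is not made up. A row lasts 1/8 s, in which the tool goes at most 62.5 mm and 10.7 degrees, less where a joint would pass 70% of its speed; a pose out of reach is approached as far as the arm can. A call with a gripper value outside its range is refused whole. "jaw" is the finger opening in m, from 0 to 0.0912, set as the call begins (left out, the last holds). The fingers move at their own pace and stop on an object; "newtons" is the grip in N (left out, the last holds). Time passes only in rows, so rows that do not move let the fingers close. It gives the time, the measured TCP pose, the force, the opening and the grip force at its end, in the units of the state.
- env.state(): the state, without advancing time (a new reading comes with each control period).
- env.grab_frame(name): name is "side" or "top"; returns (picture, depth): 400x640x3 uint8, blue, green, red; 400x640 float32, mm along the optical axis (not along the pixel's ray), 0 where there is no reading.
- env.camera_model(name): a dict with "fx", "fy", "cx", "cy" (pixels), "k1" (the pictures are not rectified: a ray, as slopes to the right and down, at radius r is drawn at 1 + k1 r^2 times it, then the intrinsics apply), "eye" and "rotation" of the camera in the world. Camera axes: x right, y down, z forward; pixel columns grow to the right and rows downward; lengths in mm; the calibration is good to about 2 mm. A picture is of the moment at which its call begins. camera_model takes no time and is no camera call.
- env.job_done(): hands the job in; it is judged then, once.
Trained networks look in the newest picture that a camera, given by its name, has taken for a name from the list of things; names that differ only in an ending like _2 or _b are one class to them, and where a whole thing is asked for, a point or a joint stands for the part that bears it (a point fixed in the world has none). Each returns a list of dicts, best first, with "score" (0 to 1); they miss things now and then, are a little off and sometimes report something else, mostly with a low value. They report only what shows in the picture. A call takes as long as a camera call. They do not tell look-alikes from the thing itself.
- env.boxes_of(camera, target): "bbox" ([left, top, right, bottom] in pixels, round what is visible of it).
- env.pinpoint(camera, target): "location" ([column, row] in pixels: a listed point, or the origin of a listed thing).
The state is a dict: "time_s": time; "qpos": joint angles; "qvel": joint speeds; "effort": joint torques, N m; "ee_pos": TCP position; "ee_rot": TCP orientation; "force": force on the tool from outside, world axes, zero at the start; "torque": the same for the moment, N m; "gripper_width": finger opening in mm; "gripper_force": force on a finger pad.
Only numpy, scipy, OpenCV 4.12 (cv2) and the standard library are available. Lean on these libraries where they do the work, as an engineer would, in place of code of your own. Each camera call takes 0.05 s, during which the arm holds its last target. There are 200 camera calls.

## Working session

There is one attempt and no reset: what is moved stays moved. The work goes in short steps, Python scripts to look and compute and a tool call to move; the robot and the scene stay as the last step left them, time stands still between calls to the robot, and variables do not carry over. Pictures are saved under pics/ and viewed, at most 10 in all, crops included, and the job is handed in when it is done.

Besides the shell and the picture viewer there is one more tool, called after "Call:" as name(argument=value, ...), one argument or row to a line, values as JSON. arm_command: Moves the arm, as the interface text tells. Its arguments: {"type":"object","properties":{"motion":{"type":"array"},"jaw":{"type":"number"},"newtons":{"type":"number"}},"required":["motion"]}

```bash
mkdir -p pics; ls
cat > h.py <<'E'
import numpy as np, cv2
from scipy.spatial.transform import Rotation as R
from workcell import env
def ray(cam,u,v):
    m=env.camera_model(cam); x,y=(u-m['cx'])/m['fx'],(v-m['cy'])/m['fy']
    a,b=x,y
    for _ in range(20):
        s=1+m['k1']*(a*a+b*b); a,b=x/s,y/s
    return np.array(m['eye'],float), np.array(m['rotation'],float).reshape(3,3)@np.array([a,b,1.])
def at_depth(cam,u,v,d): e,r=ray(cam,u,v); return e+r*d
def at_z(cam,u,v,z): e,r=ray(cam,u,v); return e+r*(z-e[2])/r[2]
def proj(cam,p):
    m=env.camera_model(cam); c=np.array(m['rotation'],float).reshape(3,3).T@(np.array(p,float)-np.array(m['eye'],float))
    a,b=c[0]/c[2],c[1]/c[2]; s=1+m['k1']*(a*a+b*b); return np.array([m['fx']*a*s+m['cx'],m['fy']*b*s+m['cy']]),c[2]
E
python3 - <<'E'
from h import *
np.set_printoptions(precision=3,suppress=True)
for c in ['side','top']:
    im,d=env.grab_frame(c); cv2.imwrite(f'pics/{c}0.png',im); np.save(f'{c}0.npy',d); m=env.camera_model(c);print(c,m)
    for t in ['finisher','screw_mouth','hex_key','key_long_end','key_short_end','drawer_front','tool_tray','shoe','polish_tin','shoe_brush']:
        for r in env.pinpoint(c,t)[:3]:
            u,v=r['location']; z=d[min(max(int(v),0),399),min(max(int(u),0),639)]
            print(c,t,round(r['score'],2),np.round([u,v]),at_depth(c,u,v,z).round() if z else None)
print(env.state())
E
```

```text
pics
side {'fx': 371.0098415312016, 'fy': 371.0098415312016, 'cx': 324.76680278322294, 'cy': 200.86741041155395, 'k1': -0.061087815444581, 'eye': array([ 319.424, -842.043, 1046.516]), 'rotation': array([-140.307,    0.04 ,  -16.157])}Traceback (most recent call last):
  File "<stdin>", line 8, in <module>
  File "h.py", line 10, in at_depth
    def at_depth(cam,u,v,d): e,r=ray(cam,u,v); return e+r*d
                                 ~~~^^^^^^^^^
  File "h.py", line 9, in ray
    return np.array(m['eye'],float), np.array(m['rotation'],float).reshape(3,3)@np.array([a,b,1.])
                                     ~~~~~~~~~~~~~~~~~~~~~~~~~~~~~~~~~~~~~^^^^^
ValueError: cannot reshape array of size 3 into shape (3,3)
```

```bash
sed -i "s/np.array(m\['rotation'\],float).reshape(3,3)/R.from_euler('xyz',m['rotation'],degrees=True).as_matrix()/" h.py
cat > look.py <<'E'
import sys
from h import *
n=sys.argv[1]; T=sys.argv[2].split(',') if len(sys.argv)>2 else []
for c in ['side','top']:
    im,d=env.grab_frame(c); cv2.imwrite(f'pics/{c}{n}.png',im); np.save(f'{c}{n}.npy',d)
    for t in T:
        for r in env.pinpoint(c,t)[:3]:
            u,v=r['location']; z=d[min(max(int(v),0),399),min(max(int(u),0),639)]
            print(c,t,round(r['score'],2),np.round([u,v]),at_depth(c,u,v,z).round() if z else None)
E
python3 look.py 0 finisher,screw_mouth,hex_key,key_long_end,key_short_end,drawer_front,tool_tray
python3 -c "
from h import *
print(env.camera_model('top'));print(env.state())
a=cv2.imread('pics/side0.png');b=cv2.imread('pics/top0.png')
cv2.imwrite('pics/a.png',cv2.resize(a,(800,500)));cv2.imwrite('pics/b.png',cv2.resize(b,(800,500)))"
```

```text
side finisher 0.63 [346. 187.] [629. -31.  82.]
side screw_mouth 0.57 [335. 166.] [591. -21. 182.]
side hex_key 0.57 [293. 170.] [459.  17. 166.]
side hex_key 0.43 [334. 126.] [722. 400.  -3.]
side hex_key 0.42 [343. 186.] [620. -25.  82.]
side key_long_end 0.72 [317. 319.] [ 414. -428.   -3.]
side key_long_end 0.64 [343. 167.] [616. -34. 186.]
side key_long_end 0.42 [336. 144.] [662. 191.  83.]
side key_short_end 0.71 [297. 166.] [504. 193.   1.]
side key_short_end 0.61 [339. 125.] [738. 384.   6.]
side drawer_front 0.84 [310. 167.] [537. 100.  77.]
side tool_tray 0.74 [276. 142.] [453. 357.   2.]
top finisher 0.65 [271. 170.] [645.  39.  97.]
top screw_mouth 0.55 [286. 181.] [595. -17. 181.]
top screw_mouth 0.44 [180. 235.] [445. 349.   2.]
top hex_key 0.85 [489. 241.] [ 434. -668.   -3.]
top hex_key 0.8 [279. 227.] [463.   3. 169.]
top hex_key 0.72 [172. 158.] [703. 386.  12.]
top key_long_end 0.77 [290. 172.] [620. -30. 193.]
top key_long_end 0.5 [207. 162.] [692. 271.   2.]
top key_long_end 0.23 [273. 171.] [641.  33.  98.]
top key_short_end 0.85 [266. 227.] [475.  66.   1.]
top
[... 434 characters left out ...]
.7311417 ,  -89.62595978])}
{'time_s': 0.9, 'qpos': array([ 7.47712642e+01,  1.83091814e+01,  8.96386289e+01, -1.97063607e-04,
        7.20425523e+01, -1.14538162e+00]), 'qvel': array([-0.05067984, -0.03763708,  0.05740256, -0.00300618, -0.02043319,
        0.07329812]), 'effort': array([ 1.10129160e-03, -4.12336743e+01, -2.32234061e+01,  7.28291762e-02,
        3.77093581e-02,  3.07446612e-06]), 'ee_pos': array([139.91753108, 557.73978482, 228.00572406]), 'ee_rot': array([1.79990368e+02, 3.80080604e-04, 1.65916707e+02]), 'force': array([ 0.49517723, -0.13715975,  1.33478908]), 'torque': array([-0.01792883, -0.0446829 ,  0.01212671]), 'gripper_force': 0.0, 'gripper_width': 91.10726860735863}
```

View pics/a.png

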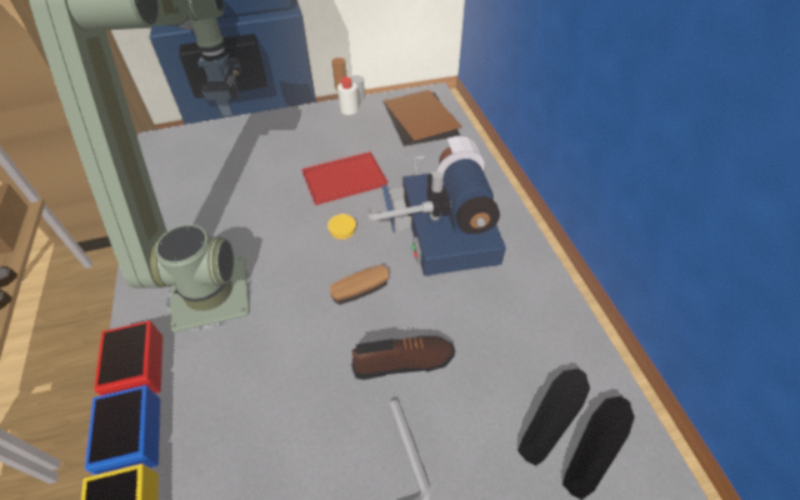

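View pics/b.png

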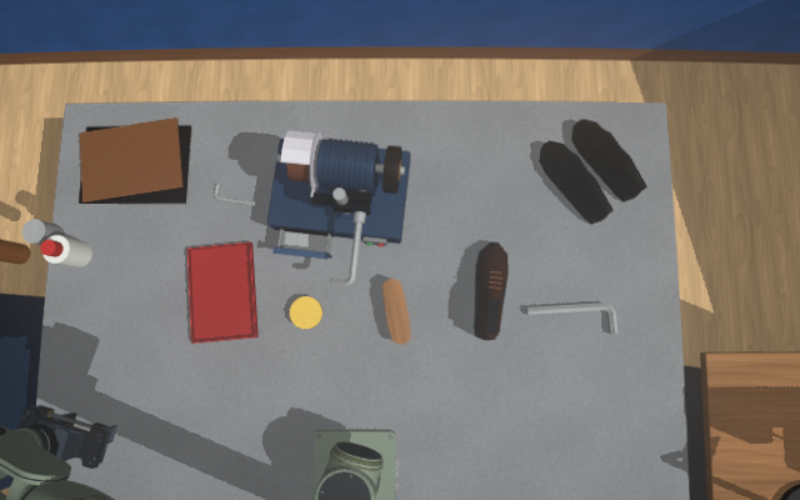

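Both pictures show three hex keys: one in the screw (top 283,200 px), a larger one lying right of the shoe (top 457,249 px) and a small one left of the machine (top 187,156 px). The job's key is the middle-sized one, in the screw. Tray is at top (178,233), tin (244,250), brush (317,248). Next I measure and check with one crop.

```bash
cat > cloud.py <<'E'
from h import *
def cloud(c,n):
    d=np.load(f'{c}{n}.npy'); m=env.camera_model(c)
    K=np.array([[m['fx'],0,m['cx']],[0,m['fy'],m['cy']],[0,0,1.]])
    v,u=np.mgrid[0:400,0:640]; x,y=(u-m['cx'])/m['fx'],(v-m['cy'])/m['fy']; a,b=x,y
    for _ in range(20):
        s=1+m['k1']*(a*a+b*b); a,b=x/s,y/s
    P=np.stack([a*d,b*d,d],-1)@R.from_euler('xyz',m['rotation'],degrees=True).as_matrix().T+np.array(m['eye'])
    P[d==0]=np.nan; return P
E
cat > m1.py <<'E'
from cloud import *
np.set_printoptions(precision=1,suppress=True)
for c in ['top','side']:
    P=cloud(c,0); im=cv2.imread(f'pics/{c}0.png').astype(int); Q=P.reshape(-1,3); I=im.reshape(-1,3)
    def box(lo,hi): return np.all((Q>lo)&(Q<hi),1)
    b=box([450,-250,78],[900,300,93])
    r=cv2.minAreaRect(Q[b][:,:2].astype(np.float32)); print(c,'plinth',b.sum(),r,'z',np.median(Q[b][:,2]))
    k=Q[box([440,-60,140],[590,60,215])]
    # long arm: line fit robust
    l=cv2.fitLine(k.astype(np.float32),cv2.DIST_HUBER,0,.01,.01).ravel(); t=(k-l[3:])@l[:3]
    print(c,'key',len(k),l,t.min(),t.max(),k[:,0].min()); 
    red=(I[:,2]>120)&(I[:,1]<60)&(I[:,0]<70)&box([300,200,-10],[600,500,40]); 
    print(c,'tray',red.sum(),cv2.minAreaRect(Q[red][:,:2].astype(np.float32)))
    ye=(I[:,2]>150)&(I[:,1]>120)&(I[:,0]<100)&box([200,-100,5],[600,300,40]); print('tin',Q[ye].mean(0))
    br=(I[:,2]>1.4*I[:,0])&box([300,-200,15],[500,0,60]); print('brush',cv2.minAreaRect(Q[br][:,:2].astype(np.float32)) if br.any() else 0)
    s=(I[:,2]<200)&box([300,-420,15],[600,-200,130]); print('shoe',cv2.minAreaRect(Q[s][:,:2].astype(np.float32)))
    for lo,hi in [(95,130),(130,170),(170,210),(210,240),(240,270)]:
        q=Q[box([450,-250,lo],[900,300,hi])]; print(lo,hi,len(q),q.min(0) if len(q) else 0,q.max(0) if len(q) else 0)
for c,x0,x1,y0,y1 in [('top',260,320,140,235),('side',280,370,120,200)]:
    im=cv2.imread(f'pics/{c}0.png')[y0:y1,x0:x1]; im=cv2.resize(im,None,fx=5,fy=5,interpolation=cv2.INTER_CUBIC)
    globals()[c+'c']=im
h=475;A=cv2.copyMakeBorder(sidec,0,475-sidec.shape[0],0,0,0); cv2.imwrite('pics/crop1.png',np.hstack([topc,A]))
E
python3 m1.py
```

```text
top plinth 3561 ((679.9713134765625, 46.42207336425781), (342.9383544921875, 298.0591735839844), 84.53897094726562) z 84.89943770320451
top key 317 [  1.   -0.2   0.1 521.8  -8.3 176.6] -69.40519960297716 69.56892269778567 459.47127451065865
top tray 293 ((451.5799255371094, 353.25360107421875), (245.96669006347656, 171.69642639160156), 5.775315284729004)
tin [399.9 131.1  26.9]
brush ((404.88604736328125, -103.69741821289062), (164.26754760742188, 53.20845031738281), 11.686455726623535)
shoe ((460.34295654296875, -344.6298522949219), (81.59300994873047, 251.5550079345703), 88.15199279785156)
95 130 78 [635.4 -60.1  95.3] [785.7  67.7 130. ]
130 170 136 [ 459.5 -111.2  130.7] [755.  87. 170.]
170 210 1415 [ 465.  -123.3  170. ] [819.2 175.9 210. ]
210 240 1422 [ 642.9 -117.6  210.1] [816.9 143.8 240. ]
240 270 1672 [ 642.3 -112.6  240. ] [800.4 150.  265.6]
side plinth 2118 ((665.7070922851562, 31.406112670898438), (241.270751953125, 397.2591552734375), 15.604368209838867) z 84.7419607727382
side key 204 [  1.   -0.2   0.1 527.  -11.8 177.4] -74.0056899953754 62.793323335761045 455.8287969990208
side tray 0 ((0.0, 0.0), (0.0, 0.0), 0.0)
tin [396.2 119.2  25.2]
brush ((400.96759033203125, -104.41293334960938), (166.36463928222656, 56.24364471435547), 11.393084526062012)
shoe ((455.29742431640625, -353.551513671875), (252.16854858398438, 76.75334167480469), 0.7846763134002686)
95 130 124 [629.7 -51.4  95. ] [704.   40.3 129.5]
130 170 225 [ 455.8 -117.6  131.4] [771.3  44.3 170. ]
170 210 1088 [ 459.4 -124.9  170. ] [813.5 143.1 210. ]
210 240 1108 [ 638.  -117.6  210.1] [805.2 143.5 240. ]
240 270 843 [ 639.1 -113.   240. ] [795.9 153.2 261.6]
```

View pics/crop1.png

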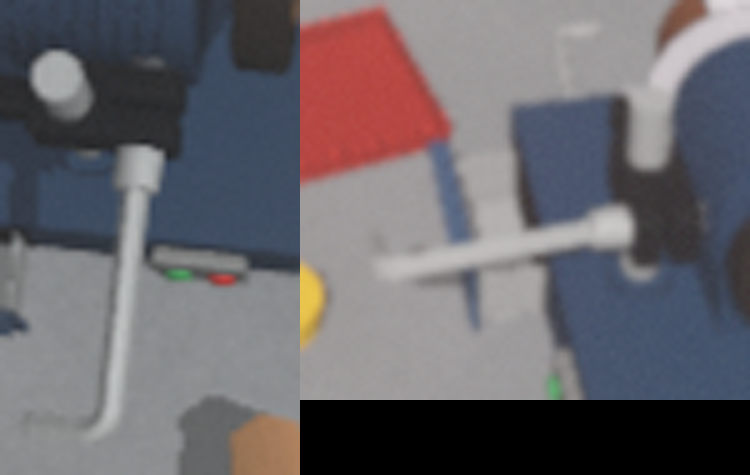

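```bash
cat > m2.py <<'E'
from cloud import *
np.set_printoptions(precision=2,suppress=True)
out={}
for c in ['top','side']:
    P=cloud(c,0); Q=P.reshape(-1,3); Q=Q[np.isfinite(Q[:,0])]
    def box(lo,hi): return np.all((Q>lo)&(Q<hi),1)
    b=Q[box([540,-170,81],[860,260,89])]
    yaw=np.radians(-6.)
    for _ in range(4):
        u=np.array([np.cos(yaw),np.sin(yaw)]); w=np.array([-u[1],u[0]]); X=b[:,:2]@u; Y=b[:,:2]@w
        yb=np.arange(np.percentile(Y,3),np.percentile(Y,97),8); fx=[(y,np.sort(X[abs(Y-y)<5])[:2].mean()) for y in yb if (abs(Y-y)<5).sum()>5]
        fx=np.array(fx); med=np.median(fx[:,1]); g=fx[abs(fx[:,1]-med)<8]; s=np.polyfit(g[:,0],g[:,1],1); yaw-=np.arctan(s[0])
    print(c,'yaw',np.degrees(yaw),'front X',med,'Yrange',np.percentile(Y,[.5,99.5]),Y.min(),Y.max(),len(g),'of',len(fx))
    # right edge
    k=Q[box([455,-60,140],[590,60,215])]
    l=cv2.fitLine(k.astype(np.float32),cv2.DIST_HUBER,0,.01,.01).ravel(); print('key dir',l,'yaw',np.degrees(np.arctan2(l[1],l[0])),'pitch',np.degrees(np.arcsin(l[2])))
    for y in range(470,640,10):
        s=Q[box([y-5,-70,140],[y+5,40,215])]
        if len(s): print(y,len(s),'y %.1f..%.1f'%(s[:,1].min(),s[:,1].max()),'z %.1f med %.1f'%(np.percentile(s[:,2],95),np.median(s[:,2])),'ymed %.1f'%np.median(s[s[:,2]>np.median(s[:,2])-6][:,1]))
    p=Q[box([600,-80,243],[700,60,256])]; p=p[p[:,0]<655]; print('pillar top',len(p),p.min(0),p.max(0)) if len(p) else 0
    d=Q[box([500,0,68],[620,240,82])]; print('lip',len(d),np.percentile(d,[2,50,98],axis=0) if len(d) else 0)
E
python3 m2.py
```

```text
top yaw -5.994916187308281 front X 591.6758702032619 Yrange [-52.26 286.19] -53.129981572330294 287.7152874592651 24 of 41
key dir [  0.96  -0.23   0.14 521.75  -8.33 176.62] yaw -13.574795 pitch 7.8589115
470 66 y -12.1..39.4 z 173.7 med 166.1 ymed 8.3
480 18 y -14.8..39.8 z 179.4 med 172.9 ymed -6.7
490 24 y -14.7..-0.1 z 177.3 med 174.2 ymed -7.9
500 16 y -15.0..0.4 z 180.4 med 174.8 ymed -9.5
510 23 y -17.3..-2.8 z 181.4 med 176.9 ymed -9.7
520 19 y -17.9..-3.0 z 180.5 med 178.0 ymed -11.9
530 20 y -20.3..-5.5 z 182.6 med 177.1 ymed -12.1
540 19 y -20.1..-5.6 z 182.9 med 179.1 ymed -12.2
550 20 y -20.2..-5.2 z 183.8 med 179.9 ymed -14.8
560 18 y -22.4..-8.0 z 185.0 med 182.7 ymed -14.7
570 22 y -22.9..-7.8 z 185.3 med 181.7 ymed -17.1
580 15 y -23.2..-11.2 z 186.5 med 182.6 ymed -17.3
590 22 y -25.4..-11.2 z 187.8 med 184.1 ymed -17.4
600 20 y -31.0..-10.7 z 188.5 med 185.0 ymed -20.1
610 37 y -33.6..-7.6 z 197.0 med 190.9 ymed -20.4
620 33 y -34.2..-7.5 z 196.4 med 192.8 ymed -23.1
630 98 y -44.3..34.7 z 204.5 med 193.8 ymed -17.6
pillar top 38 [642.31   5.51 244.28] [654.99  30
[... 588 characters left out ...]
-12.8
530 14 y -17.0..-7.3 z 181.1 med 176.9 ymed -14.0
540 13 y -17.7..-6.5 z 182.2 med 178.6 ymed -13.3
550 15 y -21.5..-9.8 z 185.8 med 179.4 ymed -16.1
560 14 y -21.4..-9.6 z 184.5 med 182.0 ymed -15.8
570 13 y -21.6..-11.4 z 186.9 med 180.5 ymed -18.1
580 13 y -25.2..-14.5 z 187.2 med 183.0 ymed -19.3
590 13 y -23.4..-11.6 z 187.4 med 183.7 ymed -19.7
600 23 y -32.2..-6.7 z 195.3 med 186.3 ymed -20.9
610 25 y -35.6..-7.2 z 194.9 med 189.0 ymed -23.7
620 36 y -42.0..-11.3 z 196.4 med 190.0 ymed -26.0
630 91 y -45.0..39.6 z 203.0 med 197.7 ymed -11.7
pillar top 32 [639.05   4.75 243.1 ] [654.32  31.63 252.89]
lip 149 [[533.54  10.55  68.94]
 [549.05 135.07  78.91]
 [613.78 203.21  81.77]]
```

```bash
cat > go.py <<'E'
# python3 go.py x y z yaw : spin needed, then offset in the tool axes AFTER the spin
import sys
from h import *
np.set_printoptions(precision=4,suppress=True)
t=np.array([float(a) for a in sys.argv[1:4]]); yaw=float(sys.argv[4]); s=env.state()
cur=R.from_euler('xyz',s['ee_rot'],degrees=True)
sp=-((yaw-s['ee_rot'][2]+180)%360-180)
f=cur*R.from_euler('z',sp,degrees=True)
d=t-s['ee_pos']; print('spin',np.radians(sp).round(4),'offset m',f.inv().apply(d)/1000,'rows',np.linalg.norm(d)/62.5,'q',s['qpos'].round(1),'F',s['force'].round(1),'t',s['time_s'])
E
python3 go.py 524 -11 260 174; sed -i 's/np.radians(-6.)/np.radians(-8.)/' m2.py; python3 m2.py | grep front
```

```text
spin -0.1411 offset m [-0.4414 -0.5255 -0.0321] rows 10.99245320133894 q [74.8 18.3 89.6 -0.  72.  -1.1] F [ 0.5 -0.1  1.3] t 0.9
top yaw -5.9949163388242015 front X 591.675892128017 Yrange [-52.26 286.19] -53.12948499981492 287.7157058470781 24 of 41
side yaw -5.9952318569809115 front X 588.2284719726536 Yrange [-53.22 282.19] -54.58101169267667 288.69645015854917 28 of 38
```

Call:
arm_command(
  motion=[
    {"offset": [0, 0, -0.03], "spin": -0.141},
    {"offset": [-0.037, -0.044, 0], "spin": 0},
    {"offset": [-0.037, -0.044, 0], "spin": 0},
    {"offset": [-0.037, -0.044, 0], "spin": 0},
    {"offset": [-0.037, -0.044, 0], "spin": 0},
  ],
  jaw=0.06,
  newtons=15,
)

```text
time_s: 1.52
ee_pos: [269.5, 365.7, 258.1]
ee_rot: [180.0, 0.0, 174.0]
force: [1.3, 0.6, -0.1]
gripper_width: 60.3
gripper_force: 0.0
```

Call:
arm_command(
  motion=[
    {"offset": [-0.037, -0.044, 0], "spin": 0},
    {"offset": [-0.037, -0.044, 0], "spin": 0},
    {"offset": [-0.037, -0.044, 0], "spin": 0},
    {"offset": [-0.037, -0.044, 0], "spin": 0},
    {"offset": [-0.037, -0.044, 0], "spin": 0},
  ],
)

```text
time_s: 2.15
ee_pos: [430.6, 127.4, 258.3]
ee_rot: [180.0, 0.1, 174.0]
force: [1.7, 0.1, -0.2]
gripper_width: 60.3
gripper_force: 0.0
```

Call:
arm_command(
  motion=[
    {"offset": [-0.037, -0.044, 0], "spin": 0},
    {"offset": [-0.037, -0.044, 0], "spin": 0},
    {"offset": [0, 0, 0], "spin": 0},
  ],
)

```text
time_s: 2.52
ee_pos: [495.7, 30.9, 257.6]
ee_rot: [-180.0, 0.0, 173.7]
force: [-0.2, 0.3, -0.2]
gripper_width: 60.3
gripper_force: 0.0
```

```bash
python3 go.py 524 -11 168 174
```

```text
spin -0.0052 offset m [-0.0325 -0.0387  0.0897] rows 1.6465945954861319 q [  2.3  10.1  96.5  -0.   73.3 -81.4] F [-0.2  0.3 -0.2] t 2.525
```

Call:
arm_command(
  motion=[
    {"offset": [-0.0325, -0.0387, 0], "spin": -0.005},
    {"offset": [0, 0, 0.04], "spin": 0},
    {"offset": [0, 0, 0.03], "spin": 0},
    {"offset": [0, 0, 0.02], "spin": 0},
    {"offset": [0, 0, 0], "spin": 0},
  ],
)

```text
time_s: 3.15
ee_pos: [520.8, -7.1, 166.7]
ee_rot: [180.0, -0.2, 174.3]
force: [-0.1, 0.5, 0.2]
gripper_width: 59.8
gripper_force: 0.0
```

```bash
python3 go.py 524 -11 168 174; python3 look.py 1
python3 - <<'E'
from h import *
a=cv2.imread('pics/top1.png')[130:250,220:360];b=cv2.imread('pics/side1.png')[100:220,250:390]
cv2.imwrite('pics/crop2.png',cv2.resize(np.hstack([a,b]),(800,343),interpolation=cv2.INTER_CUBIC))
E
```

```text
spin 0.0058 offset m [-0.0035 -0.0035 -0.0013] rows 0.08268917249376102 q [ -2.1  16.4 101.9   0.   61.9 -86.4] F [-0.1  0.5  0.2] t 3.15
```

View pics/crop2.png

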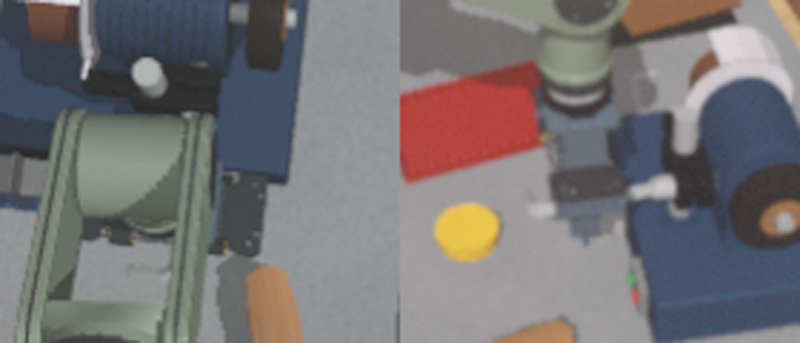

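The side crop shows the gripper straddling the key's long arm at about crop (590,190), with the key's bend free at left (540,210). Now I centre and close.

Call:
arm_command(
  motion=[
    {"offset": [-0.0035, -0.0035, -0.001], "spin": 0.006},
    {"offset": [0, 0, 0], "spin": 0},
  ],
)

```text
time_s: 3.5
ee_pos: [526.3, -12.1, 170.0]
ee_rot: [180.0, 0.1, 173.9]
force: [-0.1, 0.8, -0.1]
gripper_width: 59.9
gripper_force: 0.0
```

Call:
arm_command(
  motion=[
    {"offset": [0, 0, 0], "spin": 0},
    {"offset": [0, 0, 0], "spin": 0},
    {"offset": [0, 0, 0], "spin": 0},
    {"offset": [0, 0, 0], "spin": 0},
  ],
  jaw=0.005,
  newtons=15,
)

```text
time_s: 4.0
ee_pos: [525.4, -11.9, 168.9]
ee_rot: [180.0, -0.0, 173.9]
force: [0.0, -1.0, -0.7]
gripper_width: 23.0
gripper_force: 0.0
```

```bash
python3 -c "
from h import *
s=env.state(); print(s['ee_pos'],s['force'],s['torque'],s['gripper_width'],s['gripper_force'])"
```

```text
[525.42340703 -11.91269238 168.88484226] [ 0.02667911 -1.0193854  -0.69754747] [ 0.01336494  0.01118143 -0.01580341] 22.9502895769655 0.0
```

Call:
arm_command(
  motion=[
    {"offset": [0, 0, 0], "spin": 0},
    {"offset": [0, 0, 0], "spin": 0},
    {"offset": [0, 0, 0], "spin": 0},
  ],
)

```text
time_s: 4.38
ee_pos: [525.4, -11.5, 168.9]
ee_rot: [180.0, -0.0, 174.0]
force: [-0.7, 3.6, 0.0]
gripper_width: 17.3
gripper_force: 15.0
```

Call:
arm_command(
  motion=[
    {"offset": [0, 0, 0], "spin": 0},
    {"offset": [0, 0, 0], "spin": 0},
    {"offset": [0, 0, 0], "spin": 0},
  ],
  newtons=30,
)

```text
time_s: 4.75
ee_pos: [525.3, -11.6, 168.9]
ee_rot: [180.0, -0.0, 173.9]
force: [-1.1, 4.9, 0.4]
gripper_width: 16.7
gripper_force: 30.0
```

Call:
arm_command(
  motion=[
    {"offset": [0.01, 0, 0], "spin": 0},
    {"offset": [0.012, 0, 0], "spin": 0},
    {"offset": [0.012, 0, 0], "spin": 0},
    {"offset": [0.015, 0, 0], "spin": 0},
    {"offset": [0, 0, 0], "spin": 0},
  ],
)

```text
time_s: 5.38
ee_pos: [475.1, -6.9, 168.8]
ee_rot: [-180.0, -0.1, 173.9]
force: [0.6, 0.0, -4.6]
gripper_width: 16.7
gripper_force: 30.0
```

```bash
cat > key.py <<'E'
import sys
from cloud import *
# rough report of bright key points near tcp
E
python3 look.py 2 hex_key,key_long_end,key_short_end; python3 go.py 500 0 220 84
```

```text
side hex_key 0.53 [278. 178.] [418. 129.  26.]
side hex_key 0.52 [334. 128.] [714. 378.   5.]
side key_long_end 0.7 [317. 322.] [ 410. -447.   21.]
side key_long_end 0.64 [328. 169.] [567. -23. 181.]
side key_long_end 0.42 [334. 146.] [651. 177.  87.]
side key_short_end 0.71 [281. 170.] [421.  40. 156.]
side key_short_end 0.63 [341. 126.] [750. 391.  -6.]
side key_short_end 0.36 [323. 288.] [ 450. -371.   62.]
top hex_key 0.8 [487. 243.] [ 427. -656.    8.]
top hex_key 0.58 [276. 246.] [413.  29.   3.]
top hex_key 0.44 [176. 161.] [695. 375.   1.]
top key_long_end 0.65 [287. 190.] [567. -20. 188.]
top key_long_end 0.62 [418. 252.] [ 396. -435.   -7.]
top key_long_end 0.46 [209. 165.] [684. 264.  -5.]
top key_short_end 0.68 [259. 244.] [420.  84.   5.]
top key_short_end 0.64 [490. 266.] [ 351. -659.   21.]
top key_short_end 0.64 [175. 147.] [741. 380.  12.]
spin 1.5697 offset m [ 0.0091  0.0221 -0.0511] rows 0.9032106710807875 q [ -2.2  12.4 107.2   0.   60.4 -86.1] F [-0.1  0.3 -2.9] t 5.775
```

Call:
arm_command(
  motion=[
    {"offset": [0.032, 0, 0.03], "spin": 0},
    {"offset": [0, 0, 0.045], "spin": 0},
    {"offset": [0, 0, 0.045], "spin": 0},
    {"offset": [0, 0, 0.02], "spin": 0},
    {"offset": [0, 0, 0.004], "spin": 0},
  ],
)

```text
time_s: 6.4
ee_pos: [444.2, -3.3, 23.9]
ee_rot: [-180.0, -0.2, 173.9]
force: [-1.2, 0.2, -1.7]
gripper_width: 16.5
gripper_force: 30.0
```

Call:
arm_command(
  motion=[
    {"offset": [0, 0, 0.003], "spin": 0},
    {"offset": [0, 0, 0.001], "spin": 0},
  ],
)

```text
time_s: 6.65
ee_pos: [445.8, -3.4, 21.7]
ee_rot: [180.0, 0.1, 173.9]
force: [0.4, 0.0, -2.0]
gripper_width: 15.7
gripper_force: 30.0
```

Call:
arm_command(
  motion=[
    {"offset": [0, 0, 0.003], "spin": 0},
    {"offset": [0, 0, 0.002], "spin": 0},
    {"offset": [0, 0, 0], "spin": 0},
  ],
  newtons=10,
)

```text
time_s: 7.02
ee_pos: [444.9, -3.3, 15.9]
ee_rot: [180.0, 0.0, 173.9]
force: [-0.1, -0.3, -2.9]
gripper_width: 13.6
gripper_force: 10.0
```

Call:
arm_command(
  motion=[
    {"offset": [0, 0, 0], "spin": 0},
    {"offset": [0, 0, 0], "spin": 0},
    {"offset": [0, 0, 0], "spin": 0},
  ],
  jaw=0.045,
)

```text
time_s: 7.4
ee_pos: [445.2, -3.3, 16.2]
ee_rot: [180.0, 0.0, 173.9]
force: [-1.0, 0.0, -0.4]
gripper_width: 41.0
gripper_force: 0.0
```

Call:
arm_command(
  motion=[
    {"offset": [0, 0, -0.05], "spin": 0},
    {"offset": [0.05, 0, -0.05], "spin": 0},
    {"offset": [0.0, 0, 0], "spin": 0},
  ],
)

```text
time_s: 7.78
ee_pos: [400.2, 1.5, 112.7]
ee_rot: [180.0, 0.3, 174.0]
force: [0.4, -0.1, 0.1]
gripper_width: 45.0
gripper_force: 0.0
```

```bash
python3 look.py 3 hex_key,key_long_end,key_short_end | grep -v -- "-4..\|-6.."
cat > m3.py <<'E'
from cloud import *
import sys
n=sys.argv[1]
np.set_printoptions(precision=1,suppress=True)
for c in ['top','side']:
    P=cloud(c,n); im=cv2.imread(f'pics/{c}{n}.png').astype(int)
    b=im.min(2); m=(b>105)&(P[...,0]>350)&(P[...,0]<590)&(P[...,1]>-60)&(P[...,1]<75)&(P[...,2]<40)&(P[...,2]>-10)
    print(c,m.sum(),im[240:250,295:300].mean((0,1)))
    # project bright pixels on plane z=11
    v,u=np.nonzero(m); X=np.array([at_z(c,a,bb,11) for a,bb in zip(u,v)])
    for x in range(350,590,10):
        s=X[abs(X[:,0]-x)<5]
        if len(s): print(x,len(s),s[:,1].min(),s[:,1].max(),np.median(s[:,1]))
a=cv2.imread(f'pics/top{n}.png')[170:270,240:360];b=cv2.imread(f'pics/side{n}.png')[120:220,250:370]
cv2.imwrite(f'pics/c{n}.png',cv2.resize(np.hstack([a,b]),(800,333),interpolation=cv2.INTER_CUBIC))
E
python3 m3.py 3; python3 go.py 440 0 16 174
```

```text
side hex_key 0.69 [275. 207.] [380.   5.  14.]
side hex_key 0.4 [333. 127.] [711. 381.   8.]
side hex_key 0.33 [273. 184.] [379. -75. 220.]
side key_long_end 0.57 [319. 206.] [534. -29.   3.]
side key_long_end 0.47 [336. 146.] [659. 176.  85.]
side key_short_end 0.65 [274. 194.] [382. -27. 116.]
side key_short_end 0.54 [337. 124.] [740. 411.  -5.]
top hex_key 0.52 [172. 160.] [699. 391.   2.]
top key_long_end 0.55 [294. 207.] [540. -26.   4.]
top key_long_end 0.49 [206. 162.] [692. 273.   0.]
top key_short_end 0.63 [173. 148.] [737. 382.  18.]
top 1408 [80.5 77.7 75.3]
350 45 -56.080861987849076 72.98985279113526 37.426369522876655
360 30 -46.3794884066602 73.1443850145568 -22.211953442660956
450 10 -51.61959092518573 -28.77164203297329 -33.746798128589674
460 19 -57.99507073424519 -25.366150731871798 -35.1339996592917
470 39 -57.832485341374735 62.94579584600592 -25.264218258508336
480 94 -57.66891849155908 63.10430997909074 12.423110065842351
490 100 -57.62787250747664 73.25873764096528 12.613407593227635
500 116 -60.68717385010709 73.42549178545966 11.13731109545951
510 116 -60.60
[... 454 characters left out ...]
72.25839099523586 22.55300564652299
side 1663 [154.6 153.6 155.2]
spin -0.0012 offset m [-0.0391  0.0028  0.0931] rows 1.6157690349922431 q [ -1.5  10.  120.9   0.   49.2 -85.4] F [-0.1  0.4 -0.4] t 8.175Traceback (most recent call last):
  File "m3.py", line 10, in <module>
    v,u=np.nonzero(m); X=np.array([at_z(c,a,bb,11) for a,bb in zip(u,v)])
                                   ~~~~^^^^^^^^^^^
  File "h.py", line 11, in at_z
    def at_z(cam,u,v,z): e,r=ray(cam,u,v); return e+r*(z-e[2])/r[2]
                             ~~~^^^^^^^^^
  File "h.py", line 5, in ray
    m=env.camera_model(cam); x,y=(u-m['cx'])/m['fx'],(v-m['cy'])/m['fy']
ValueError: time passes only in moves, steps and waits
```

```bash
python3 - <<'E'
import json
from workcell import env
json.dump({c:{k:(v.tolist() if hasattr(v,'tolist') else v) for k,v in env.camera_model(c).items()} for c in ['top','side']},open('cam.json','w'))
E
sed -i "s/^from workcell import env/from workcell import env\nimport json; CM=json.load(open('\.\/cam.json'))/; s/env.camera_model(\(cam\|c\))/CM[\1]/" h.py cloud.py
cat > pz.py <<'E'
import sys
from h import *
# pz.py cam u v z ...
a=sys.argv[1:]
for i in range(0,len(a),4): print(a[i:i+4],at_z(a[i],float(a[i+1]),float(a[i+2]),float(a[i+3])).round(1))
E
python3 pz.py side 275 207 8 side 319 206 8 top 294 207 8
python3 - <<'E'
from h import *
n=3
a=cv2.imread(f'pics/top{n}.png')[180:270,240:340];b=cv2.imread(f'pics/side{n}.png')[150:240,250:350]
cv2.imwrite(f'pics/c{n}.png',cv2.resize(np.hstack([a,b]),(800,360),interpolation=cv2.INTER_CUBIC))
E
```

```text
['side', '275', '207', '8'] [378.9   8.4   8. ]
['side', '319', '206', '8'] [532.  -31.2   8. ]
['top', '294', '207', '8'] [540.4 -27.2   8. ]
```

View pics/c3.png

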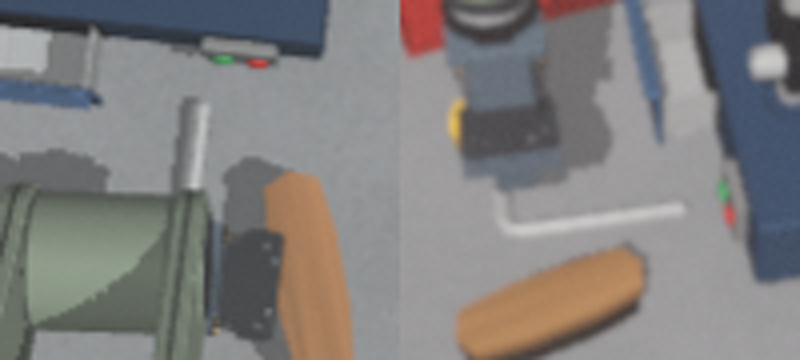

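The crop shows the key flat on the bench: bend at side px (276,207), long end at (321,202), top view end at (289,205).

```bash
python3 pz.py side 276.5 207.3 8 side 280 207.2 8 side 300 204.7 8 side 320.7 202.3 8 top 289.2 205 8 top 287.5 226.2 8
python3 - <<'E'
from cloud import *
# centroid of bright key pixels, per column/row in side and top
im=cv2.imread('pics/side3.png').astype(int)
for u in range(282,322,4):
    col=im[192:215,u].min(1); bg=np.median(col); w=np.clip(col-bg-15,0,None); v=(w*np.arange(192,215)).sum()/max(w.sum(),1); print('s',u,round(v,1),at_z('side',u,v,8).round(1))
im=cv2.imread('pics/top3.png').astype(int)
for v in range(206,226,4):
    row=im[v,278:300].min(1); bg=np.median(row); w=np.clip(row-bg-15,0,None); u=(w*np.arange(278,300)).sum()/max(w.sum(),1); print('t',v,round(u,1),at_z('top',u,v,8).round(1))
E
```

```text
['side', '276.5', '207.3', '8'] [383.8   5.6   8. ]
['side', '280', '207.2', '8'] [396.    2.5   8. ]
['side', '300', '204.7', '8'] [467.8  -6.2   8. ]
['side', '320.7', '202.3', '8'] [542.6 -16.3   8. ]
['top', '289.2', '205', '8'] [546.9 -11.3   8. ]
['top', '287.5', '226.2', '8'] [477.2  -6.9   8. ]
s 282 206.9 [403.2   1.7   8. ]
s 286 206.4 [4.175e+02 1.000e-01 8.000e+00]
s 290 205.9 [431.8  -1.7   8. ]
s 294 205.2 [446.5  -2.3   8. ]
s 298 204.9 [460.7  -5.    8. ]
s 302 204.1 [475.4  -5.6   8. ]
s 306 203.7 [489.7  -7.9   8. ]
s 310 203.0 [504.4  -8.8   8. ]
s 314 202.5 [519.  -10.5   8. ]
s 318 201.9 [533.6 -11.9   8. ]
t 206 290.6 [543.6 -16.1   8. ]
t 210 290.3 [530.4 -15.3   8. ]
t 214 289.7 [517.2 -13.6   8. ]
t 218 289.4 [504.1 -12.6   8. ]
t 222 288.8 [490.9 -11.    8. ]
```

```bash
python3 go.py 488 -6.8 16 174
```

```text
spin -0.0012 offset m [-0.0875  0.001   0.093 ] rows 2.0431235589341217 q [ -1.5  10.  120.9   0.   49.2 -85.4] F [-0.1  0.4 -0.4] t 8.175
```

Call:
arm_command(
  motion=[
    {"offset": [-0.045, 0, 0], "spin": 0},
    {"offset": [-0.0425, 0.001, 0.03], "spin": 0},
    {"offset": [0, 0, 0.04], "spin": 0},
    {"offset": [0, 0, 0.02], "spin": 0},
    {"offset": [0, 0, 0.003], "spin": 0},
  ],
)

```text
time_s: 8.8
ee_pos: [487.0, -6.9, 15.1]
ee_rot: [-180.0, -0.3, 173.9]
force: [0.6, 0.7, -0.8]
gripper_width: 45.1
gripper_force: 0.0
```

Call:
arm_command(
  motion=[
    {"offset": [0, 0, 0], "spin": 0},
    {"offset": [0, 0, 0], "spin": 0},
    {"offset": [0, 0, 0], "spin": 0},
    {"offset": [0, 0, 0], "spin": 0},
  ],
  jaw=0.005,
  newtons=4,
)

```text
time_s: 9.3
ee_pos: [488.5, -7.0, 17.9]
ee_rot: [-180.0, 0.1, 174.0]
force: [0.5, -1.3, 3.6]
gripper_width: 14.1
gripper_force: 4.0
```

```bash
python3 go.py 488 -6.8 16 174
```

```text
spin -0.0007 offset m [0.0006 0.0002 0.0019] rows 0.03164067557271517 q [ -2.2  24.4 116.5  -0.   39.  -86.1] F [ 0.5 -1.3  3.6] t 9.3
```

Call:
arm_command(
  motion=[
    {"offset": [0, 0, 0], "spin": 0},
    {"offset": [0, 0, 0], "spin": 0},
  ],
)

```text
time_s: 9.55
ee_pos: [488.5, -7.0, 17.7]
ee_rot: [180.0, 0.1, 174.0]
force: [-0.6, -0.4, 5.7]
gripper_width: 13.6
gripper_force: 4.0
```

Call:
arm_command(
  motion=[
    {"offset": [0.0003, 0, -0.01], "spin": 0},
    {"offset": [0.001, 0, -0.009], "spin": 0},
    {"offset": [0.002, 0, -0.009], "spin": 0},
    {"offset": [0.003, 0, -0.009], "spin": 0},
    {"offset": [0, 0, 0], "spin": 0},
  ],
)

```text
time_s: 10.18
ee_pos: [482.0, -6.2, 55.0]
ee_rot: [180.0, 0.1, 173.9]
force: [-0.0, -1.0, -2.3]
gripper_width: 13.7
gripper_force: 4.0
```

```bash
python3 go.py 482.1 -6.4 53.8 174; python3 look.py 4 hex_key,key_long_end
python3 - <<'E'
from h import *
n=4
a=cv2.imread(f'pics/top{n}.png')[180:270,240:340];b=cv2.imread(f'pics/side{n}.png')[140:230,250:350]
cv2.imwrite(f'pics/c{n}.png',cv2.resize(np.hstack([a,b]),(800,360),interpolation=cv2.INTER_CUBIC))
E
```

```text
spin -0.001 offset m [-0.0001 -0.0001  0.0012] rows 0.018911650321171796 q [ -2.1  20.7 115.2   0.   44.  -86.1] F [-0.  -1.  -2.3] t 10.175
side hex_key 0.67 [321. 287.] [ 445. -370.   71.]
side hex_key 0.59 [335. 127.] [719. 381.   4.]
side hex_key 0.41 [274. 208.] [377.  13.  -1.]
side key_long_end 0.92 [315. 321.] [ 405. -444.   21.]
side key_long_end 0.57 [333. 145.] [651. 186.  83.]
top hex_key 0.46 [175. 161.] [696. 380.  -3.]
top key_long_end 0.93 [421. 250.] [ 402. -439.   17.]
top key_long_end 0.64 [204. 160.] [697. 279.   4.]
top key_long_end 0.33 [178. 236.] [444. 355.   0.]
```

View pics/c4.png

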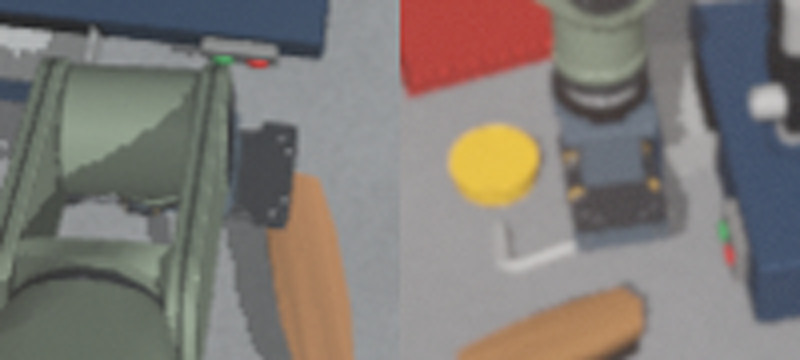

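Call:
arm_command(
  motion=[
    {"offset": [0, 0, 0.001], "spin": 0},
    {"offset": [0, 0, 0], "spin": 0},
  ],
)

```text
time_s: 10.72
ee_pos: [481.9, -6.2, 53.0]
ee_rot: [180.0, -0.0, 173.9]
force: [1.0, -0.0, -0.6]
gripper_width: 13.9
gripper_force: 4.0
```

Call:
arm_command(
  motion=[
    {"offset": [0, 0, 0], "spin": 0},
    {"offset": [0, 0, 0], "spin": 0},
    {"offset": [0, 0, -0.01], "spin": 0},
    {"offset": [0, 0, -0.03], "spin": 0},
    {"offset": [0, 0, -0.045], "spin": 0},
  ],
  newtons=60,
)

```text
time_s: 11.35
ee_pos: [480.4, -6.2, 138.3]
ee_rot: [-180.0, -0.2, 173.9]
force: [1.8, 0.5, -2.3]
gripper_width: 13.8
gripper_force: 60.0
```

Call:
arm_command(
  motion=[
    {"offset": [0, 0, -0.045], "spin": 0},
    {"offset": [0, 0, -0.045], "spin": 0},
    {"offset": [0, 0, 0], "spin": 0.174},
    {"offset": [0, 0, 0], "spin": 0.174},
    {"offset": [0, 0, 0], "spin": 0.174},
  ],
)

```text
time_s: 11.98
ee_pos: [481.0, -6.3, 228.5]
ee_rot: [-180.0, -0.0, 143.7]
force: [0.4, 1.5, -2.4]
gripper_width: 13.5
gripper_force: 60.0
```

Call:
arm_command(
  motion=[
    {"offset": [0, 0, 0], "spin": 0.174},
    {"offset": [0, 0, 0], "spin": 0.174},
    {"offset": [0, 0, 0], "spin": 0.174},
    {"offset": [0, 0, 0], "spin": 0.174},
    {"offset": [0, 0, 0], "spin": 0.174},
  ],
)

```text
time_s: 12.6
ee_pos: [481.0, -6.3, 228.3]
ee_rot: [-179.9, 0.0, 93.9]
force: [0.8, -0.8, -2.9]
gripper_width: 13.5
gripper_force: 60.0
```

```bash
python3 go.py 517.3 -110.3 225.8 84
```

```text
spin 0.1721 offset m [-0.0996  0.047   0.0024] rows 1.7629266610763177 q [ -2.1   9.8 101.2  -0.   69.   -6. ] F [ 0.8 -0.8 -2.9] t 12.6
```

Call:
arm_command(
  motion=[
    {"offset": [0, 0, 0], "spin": 0.173},
    {"offset": [-0.05, 0.023, 0.001], "spin": 0},
    {"offset": [-0.0496, 0.024, 0.001], "spin": 0},
    {"offset": [0, 0, 0], "spin": 0},
    {"offset": [0, 0, 0], "spin": 0},
  ],
)

```text
time_s: 13.22
ee_pos: [517.8, -109.8, 225.9]
ee_rot: [-179.9, -0.0, 84.2]
force: [-0.1, 1.4, -2.7]
gripper_width: 13.6
gripper_force: 60.0
```

```bash
python3 go.py 517.3 -110.3 225.8 84; python3 look.py 5 hex_key,key_long_end,key_short_end,screw_mouth | grep -v " 3[5-9].\.\| 4..\.\? "
python3 - <<'E'
from cloud import *
np.set_printoptions(precision=1,suppress=True)
n=5
a=cv2.imread(f'pics/top{n}.png')[150:240,260:360];b=cv2.imread(f'pics/side{n}.png')[120:210,270:370]
cv2.imwrite(f'pics/c{n}.png',cv2.resize(np.hstack([a,b]),(800,360),interpolation=cv2.INTER_CUBIC))
for c in ['top','side']:
    Q=cloud(c,n).reshape(-1,3)
    for y in range(-190,20,10):
        s=Q[(abs(Q[:,1]-y)<5)&(Q[:,0]>500)&(Q[:,0]<585)&(Q[:,2]>120)&(Q[:,2]<270)]
        if len(s): print(c,y,len(s),'x',s[:,0].min(),np.median(s[:,0]),s[:,0].max(),'z',s[:,2].min(),np.median(s[:,2]),s[:,2].max())
E
```

```text
spin 0.0041 offset m [-0.0006 -0.0004  0.0001] rows 0.011246137457648747 q [-13.2  14.3  95.6   0.   70.1  -7.5] F [-0.1  1.4 -2.7] t 13.225
side key_short_end 0.62 [334. 164.] [622.  84.  83.]
side screw_mouth 0.58 [337. 166.] [ 556. -142.  310.]
top hex_key 0.62 [283. 206.] [468. -56. 616.]
top key_long_end 0.66 [206. 164.] [684. 273.   4.]
top key_short_end 0.79 [492. 268.] [ 345. -675.   -3.]
top -60 5 x 519.3582224930128 524.2192521008255 530.8406838374435 z 201.42105875384573 203.27237527950342 210.4578906327954
top -50 19 x 519.3172144666257 525.0422219083244 531.4104007928747 z 198.71628828950656 201.86888124145958 205.96033457689168
top -40 16 x 519.7292892601324 525.9553602530427 532.1532643497334 z 193.07273569179847 197.9403124262633 201.19891606219812
top -30 7 x 520.4791536478555 523.3137680589542 531.7694468019395 z 186.8598135107677 195.52216887112263 198.39027458202804
side -170 6 x 506.54809076776485 510.98133268516835 515.5371335202836 z 226.29432840497498 233.18533039404775 239.49546343770146
side -160 16 x 503.99764979797624 508.9707744604742 515.943912946997 z 2
[... 860 characters left out ...]
27.1797724503981 z 212.8510701545821 217.75238601718632 268.63726326014626
side -80 2 x 521.7493729798099 523.2436048100266 524.7378366402432 z 209.53608972304926 209.56364452138007 209.59119931971088
side -70 2 x 522.7389819431198 523.701847740039 524.6647135369582 z 207.06362539104282 208.6488997741273 210.23417415721178
side -60 1 x 526.9489739519145 526.9489739519145 526.9489739519145 z 202.49312187470252 202.49312187470252 202.49312187470252
side -20 4 x 535.4241742419442 540.1962176915214 541.7217446879239 z 184.31123195831356 187.15006054178815 189.71763141400572
side -10 6 x 536.5397001692688 541.1851253228413 547.395965306815 z 187.4826109352408 189.81031103643318 190.48333697324517
```

View pics/c5.png

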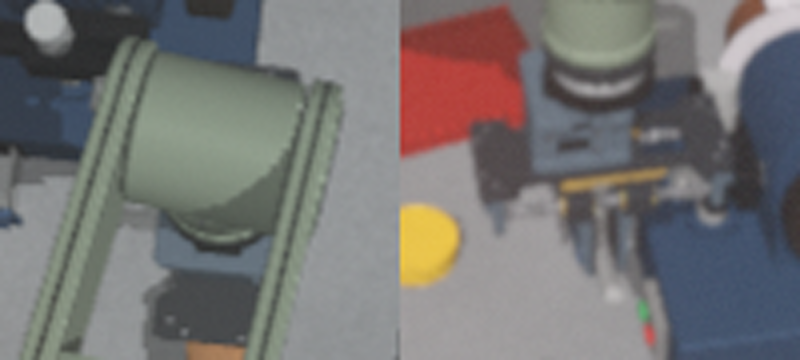

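Call:
arm_command(
  motion=[
    {"offset": [-0.0006, 0.007, 0], "spin": 0.003},
    {"offset": [0, 0.007, 0], "spin": 0},
    {"offset": [0, 0.003, 0], "spin": 0},
    {"offset": [0, 0.003, 0], "spin": 0},
  ],
)

```text
time_s: 14.22
ee_pos: [538.7, -112.7, 225.9]
ee_rot: [-180.0, -0.0, 84.1]
force: [-0.5, -0.5, -3.5]
gripper_width: 13.8
gripper_force: 60.0
```

Call:
arm_command(
  motion=[
    {"offset": [0, 0.002, 0], "spin": 0},
    {"offset": [0, 0.002, 0], "spin": 0},
  ],
)

```text
time_s: 14.48
ee_pos: [542.4, -113.1, 226.1]
ee_rot: [-180.0, -0.0, 84.1]
force: [-0.2, -0.3, -3.6]
gripper_width: 13.3
gripper_force: 60.0
```

```bash
python3 -c "
from h import *
s=env.state(); print(s['ee_pos'],s['force'].round(2),s['torque'].round(2),s['ee_rot'])"
```

```text
[ 542.44121433 -113.1224158   226.07589509] [-0.22 -0.35 -3.62] [-0.22  0.21  0.05] [-1.79981884e+02 -3.37466095e-03  8.41020841e+01]
```

Call:
arm_command(
  motion=[
    {"offset": [0, 0.002, 0], "spin": 0},
    {"offset": [0, 0.002, 0], "spin": 0},
  ],
)

```text
time_s: 14.72
ee_pos: [545.5, -113.2, 225.6]
ee_rot: [-179.8, -0.0, 84.1]
force: [-2.3, 0.3, -5.3]
gripper_width: 13.7
gripper_force: 60.0
```

Call:
arm_command(
  motion=[
    {"offset": [0, 0.002, 0], "spin": 0},
    {"offset": [0, 0.001, 0], "spin": 0},
  ],
)

```text
time_s: 14.98
ee_pos: [548.8, -113.2, 225.4]
ee_rot: [-179.9, -0.1, 84.1]
force: [-1.9, 2.7, -6.5]
gripper_width: 13.6
gripper_force: 60.1
```

```bash
python3 -c "
from h import *
s=env.state(); print(s['ee_pos'],s['force'].round(2),s['torque'].round(2),s['ee_rot'])"; python3 look.py 6;  python3 - <<'E'
from h import *
n=6
b=cv2.imread(f'pics/side{n}.png')[140:200,300:360];a=cv2.imread(f'pics/top{n}.png')[150:210,250:310]
cv2.imwrite(f'pics/c{n}.png',cv2.resize(np.hstack([a,b]),(800,400),interpolation=cv2.INTER_CUBIC))
E
```

```text
[ 548.80337186 -113.17691253  225.3545788 ] [-1.94  2.7  -6.48] [0.16 0.82 0.46] [-1.79861782e+02 -6.80207062e-02  8.41268989e+01]
```

View pics/c6.png

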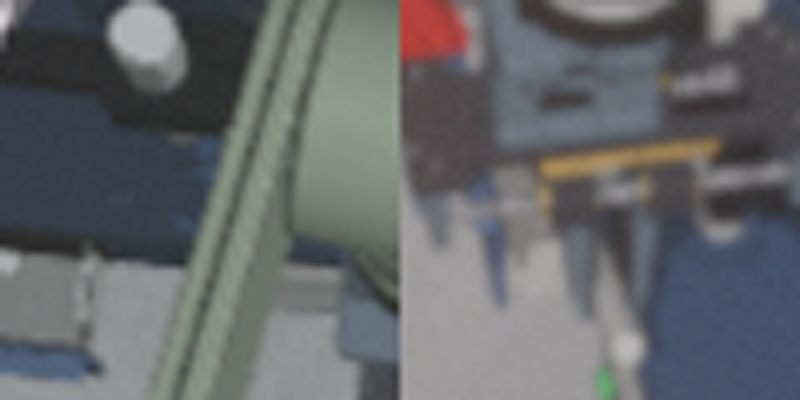

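Both cameras' views of the socket are hidden by the gripper (head near side crop (740,170)); the small side forces say the tip is in the lead-in, slightly high and right. I go on by force.

Call:
arm_command(
  motion=[
    {"offset": [0.0005, 0.001, 0.0007], "spin": 0},
    {"offset": [0, 0.002, 0], "spin": 0},
    {"offset": [0, 0.002, 0], "spin": 0},
  ],
)

```text
time_s: 15.45
ee_pos: [554.3, -113.6, 225.3]
ee_rot: [-180.0, -0.0, 84.1]
force: [-2.2, 2.3, -7.0]
gripper_width: 13.3
gripper_force: 60.1
```

Call:
arm_command(
  motion=[
    {"offset": [0, 0.002, 0], "spin": 0},
    {"offset": [0, 0.001, 0], "spin": 0},
  ],
)

```text
time_s: 15.7
ee_pos: [557.4, -114.0, 225.2]
ee_rot: [-180.0, -0.0, 84.1]
force: [-2.3, 3.9, -6.5]
gripper_width: 13.8
gripper_force: 60.1
```

```bash
python3 -c "
from h import *
s=env.state(); print(s['ee_pos'],s['force'].round(2),s['torque'].round(2),s['ee_rot'])"
```

```text
[ 557.36222054 -113.97265628  225.2433931 ] [-2.27  3.92 -6.52] [0.29 0.92 0.56] [-1.79960984e+02 -2.59407683e-02  8.41056139e+01]
```

Call:
arm_command(
  motion=[
    {"offset": [0.0006, 0.002, 0.0006], "spin": 0},
    {"offset": [0, 0.002, 0], "spin": 0},
    {"offset": [0, 0.002, 0], "spin": 0},
  ],
)

```text
time_s: 16.08
ee_pos: [563.8, -114.4, 225.0]
ee_rot: [180.0, 0.0, 84.1]
force: [-1.6, 2.2, -6.0]
gripper_width: 13.9
gripper_force: 60.0
```

Call:
arm_command(
  motion=[
    {"offset": [0, 0.001, 0], "spin": 0},
    {"offset": [0, 0.001, 0], "spin": 0},
    {"offset": [0, 0.001, 0], "spin": 0},
  ],
)

```text
time_s: 16.45
ee_pos: [564.9, -114.9, 224.9]
ee_rot: [-179.8, 0.1, 84.1]
force: [-7.8, 0.8, -3.6]
gripper_width: 13.5
gripper_force: 60.1
```

Call:
arm_command(
  motion=[
    {"offset": [0, -0.001, 0], "spin": 0},
    {"offset": [0, 0, 0], "spin": 0},
    {"offset": [0, 0, 0], "spin": 0},
  ],
  jaw=0.032,
  newtons=30,
)

```text
time_s: 16.82
ee_pos: [566.7, -114.7, 225.9]
ee_rot: [179.8, 0.0, 84.1]
force: [-0.8, 0.7, -0.1]
gripper_width: 31.8
gripper_force: 0.0
```

Call:
arm_command(
  motion=[
    {"offset": [-0.021, 0, -0.008], "spin": 0},
    {"offset": [-0.0207, 0, -0.0072], "spin": 0},
    {"offset": [0, 0, 0.008], "spin": 0},
    {"offset": [0, 0, 0], "spin": 0},
  ],
)

```text
time_s: 17.32
ee_pos: [560.5, -156.0, 230.9]
ee_rot: [-179.9, -0.1, 84.0]
force: [0.5, 1.5, -0.2]
gripper_width: 32.2
gripper_force: 0.0
```

Call:
arm_command(
  motion=[
    {"offset": [0, 0, 0], "spin": 0},
    {"offset": [0, 0, 0], "spin": 0},
    {"offset": [0, 0, 0], "spin": 0},
    {"offset": [0, 0, 0], "spin": 0},
  ],
  jaw=0.005,
  newtons=30,
)

```text
time_s: 17.82
ee_pos: [560.8, -155.4, 231.9]
ee_rot: [-179.9, -0.0, 84.1]
force: [-2.0, 0.4, -0.1]
gripper_width: 14.2
gripper_force: 30.0
```

```bash
python3 -c "
from h import *
s=env.state(); print(s['time_s'],s['ee_pos'],s['force'].round(2),s['torque'].round(2),s['ee_rot'])
# arc offsets in machine frame (tool x=+y machine, tool z down) r=150
for a in range(20,-29,-3): print(a, (150*np.cos(np.radians(a))).round(1),(150*np.sin(np.radians(a))).round(1),end=' | ')
"
```

```text
17.825 [ 560.7819482  -155.40325857  231.87319779] [-2.04  0.4  -0.08] [0.11 0.32 0.27] [-1.79937481e+02 -2.86770195e-02  8.41330285e+01]
20 141.0 51.3 | 17 143.4 43.9 | 14 145.5 36.3 | 11 147.2 28.6 | 8 148.5 20.9 | 5 149.4 13.1 | 2 149.9 5.2 | -1 150.0 -2.6 | -4 149.6 -10.5 | -7 148.9 -18.3 | -10 147.7 -26.0 | -13 146.2 -33.7 | -16 144.2 -41.3 | -19 141.8 -48.8 | -22 139.1 -56.2 | -25 135.9 -63.4 | -28 132.4 -70.4 |
```

Call:
arm_command(
  motion=[
    {"offset": [-0.0024, 0, 0.0074], "spin": 0},
    {"offset": [-0.0021, 0, 0.0076], "spin": 0},
    {"offset": [-0.0017, 0, 0.0077], "spin": 0},
  ],
)

```text
time_s: 18.2
ee_pos: [560.9, -160.7, 210.1]
ee_rot: [179.9, -0.2, 84.1]
force: [-1.3, 4.6, 7.5]
gripper_width: 13.9
gripper_force: 30.0
```

Call:
arm_command(
  motion=[
    {"offset": [-0.0013, 0, 0.0077], "spin": 0},
    {"offset": [-0.0009, 0, 0.0078], "spin": 0},
    {"offset": [-0.0005, 0, 0.0079], "spin": 0},
  ],
)

```text
time_s: 18.58
ee_pos: [561.0, -162.9, 186.9]
ee_rot: [179.9, -0.2, 84.1]
force: [-1.4, 6.0, 7.6]
gripper_width: 13.5
gripper_force: 30.0
```

```bash
python3 -c "
from h import *
s=env.state(); print(s['time_s'],s['ee_pos'],s['force'].round(2),s['torque'].round(2),s['ee_rot'],s['gripper_width'])"; python3 look.py 7 key_long_end
python3 - <<'E'
from h import *
n=7
b=cv2.imread(f'pics/side{n}.png')[130:220,290:390]
cv2.imwrite(f'pics/c{n}.png',cv2.resize(b,(600,540),interpolation=cv2.INTER_CUBIC))
E
```

```text
18.575 [ 560.95956701 -162.87011415  186.89492541] [-1.42  6.03  7.59] [1.43 0.24 0.32] [179.87312966  -0.2312592   84.08445417] 13.527805833057533
side key_long_end 0.79 [314. 321.] [ 402. -444.   23.]
side key_long_end 0.38 [340. 207.] [ 559. -176.  168.]
top key_long_end 0.96 [421. 250.] [ 402. -438.   24.]
top key_long_end 0.6 [206. 165.] [686. 278. -10.]
top key_long_end 0.6 [286. 179.] [601. -16. 186.]
```

View pics/c7.png

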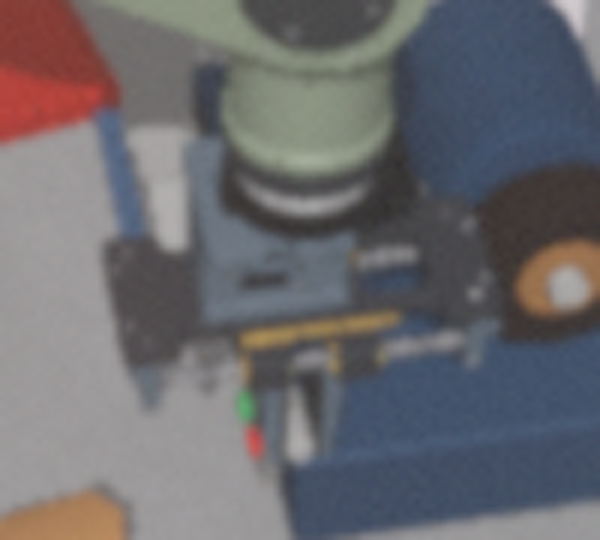

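The crop shows the key end held (around (305,430)) and the gripper body's far edge near the brush wheel (480,260); I check that clearance from the first depth picture.

Run:
```python
from cloud import *
u=np.array([.9945,-.1045]); w=np.array([.1045,.9945]); O=np.array([659.7,48.3])
for c in ['top','side']:
    Q=cloud(c,0).reshape(-1,3); M=np.c_[(Q[:,:2]-O)@u,(Q[:,:2]-O)@w,Q[:,2]]
    for lo,hi in [(95,150),(150,190),(190,220),(220,250)]:
        for y0 in (-100,-130,-160,-190):
            s=M[(M[:,2]>lo)&(M[:,2]<hi)&(M[:,1]<y0+15)&(M[:,1]>y0-15)&(M[:,0]>-20)]
            if len(s)>2: print(c,(lo,hi),y0,len(s),'x',np.percentile(s[:,0],[0,5]).round(1),'ymin',s[:,1].min().round(1))
s=env.state(); print((s['ee_pos'][:2]-O)@u,(s['ee_pos'][:2]-O)@w)
```

```text
top (95, 150) -100 34 x [40.1 40.5] ymin -98.0
top (150, 190) -100 42 x [-16.9 -11.5] ymin -102.7
top (150, 190) -130 4 x [30.8 30.8] ymin -137.2
top (150, 190) -160 16 x [31.7 32.4] ymin -158.6
top (190, 220) -100 154 x [-19.7 -14.5] ymin -114.7
top (190, 220) -130 47 x [30.2 30.5] ymin -143.6
top (190, 220) -160 71 x [29.9 31.8] ymin -164.5
top (220, 250) -100 156 x [37.8 42.9] ymin -97.9
top (220, 250) -130 272 x [34.3 41.7] ymin -144.9
top (220, 250) -160 109 x [39.1 44.8] ymin -154.0
side (95, 150) -100 141 x [36.1 37.4] ymin -114.8
side (95, 150) -130 101 x [867.  870.3] ymin -144.8
side (95, 150) -160 137 x [56.2 72.6] ymin -174.9
side (95, 150) -190 107 x [874.8 877.3] ymin -205.0
side (150, 190) -100 148 x [-19.8 -16.5] ymin -114.6
side (150, 190) -130 80 x [26.4 27.7] ymin -144.5
side (150, 190) -160 299 x [27.9 37.8] ymin -174.9
side (150, 190) -190 82 x [872.3 877.1] ymin -204.7
side (190, 220) -100 177 x [-19.  -11.4] ymin -114.7
side (190, 220) -130 96 x [25.8 27.5] ymin -144.7
side (190, 220) -160 299 x [27.2 33.5] ymin -175.0
side (190, 220) -190 68 x [875.6 877.5] ymin -205.0
side (220, 250) -100 241 x [34.4 45.5] ymin -114.3
side (220, 250) -130 221 x [34.4 39.3] ymin -144.9
side (220, 250) -160 228 x [34.6 46.5] ymin -174.5
side (220, 250) -190 71 x [873.6 876.4] ymin -204.9
-76.21173326481423 -220.33134801053814
```

Call:
arm_command(
  motion=[
    {"offset": [-0.0001, 0, 0.0078], "spin": 0},
    {"offset": [0.0004, 0, 0.0079], "spin": 0},
    {"offset": [0.0007, 0, 0.0078], "spin": 0},
    {"offset": [0.0012, 0, 0.0077], "spin": 0},
  ],
)

```text
time_s: 19.27
ee_pos: [561.7, -160.4, 156.1]
ee_rot: [179.8, -0.2, 84.1]
force: [-0.9, 7.8, 10.8]
gripper_width: 14.1
gripper_force: 30.1
```

Call:
arm_command(
  motion=[
    {"offset": [0.0015, 0, 0.0077], "spin": 0},
    {"offset": [0.002, 0, 0.0076], "spin": 0},
    {"offset": [0.0024, 0, 0.0075], "spin": 0},
  ],
)

```text
time_s: 19.65
ee_pos: [562.8, -154.6, 133.8]
ee_rot: [179.7, -0.2, 84.1]
force: [-1.5, 7.2, 12.8]
gripper_width: 14.3
gripper_force: 30.2
```

Call:
arm_command(
  motion=[
    {"offset": [0.0027, 0, 0.0074], "spin": 0},
    {"offset": [0.002, 0, 0.005], "spin": 0},
  ],
)

```text
time_s: 19.9
ee_pos: [563.6, -149.9, 121.7]
ee_rot: [179.7, -0.2, 84.1]
force: [-0.9, 7.6, 13.7]
gripper_width: 14.3
gripper_force: 30.2
```

```bash
python3 -c "
from h import *
s=env.state(); print(s['time_s'],s['ee_pos'],s['force'].round(2),s['torque'].round(2),s['ee_rot'],s['gripper_width'])"
```

```text
19.9 [ 563.56919689 -149.94505823  121.69183245] [-0.94  7.6  13.74] [1.71 0.09 0.34] [179.69480139  -0.22651008  84.05510154] 14.260726564149603
```

Call:
arm_command(
  motion=[
    {"offset": [0.001, 0, 0.0025], "spin": 0},
    {"offset": [0.001, 0, 0.0025], "spin": 0},
    {"offset": [0, 0, 0], "spin": 0},
  ],
)

```text
time_s: 20.27
ee_pos: [564.0, -147.9, 117.1]
ee_rot: [179.7, -0.2, 84.1]
force: [-0.5, 8.1, 14.2]
gripper_width: 13.9
gripper_force: 30.2
```

Call:
arm_command(
  motion=[
    {"offset": [0.001, 0, 0.0025], "spin": 0},
    {"offset": [0.001, 0, 0.0025], "spin": 0},
    {"offset": [0, 0, 0], "spin": 0},
  ],
)

```text
time_s: 20.65
ee_pos: [564.5, -145.7, 112.4]
ee_rot: [179.6, -0.3, 84.0]
force: [-1.1, 9.0, 15.1]
gripper_width: 14.3
gripper_force: 30.1
```

Call:
arm_command(
  motion=[
    {"offset": [0.0015, 0, 0.0025], "spin": 0},
    {"offset": [0.0015, 0, 0.0025], "spin": 0},
    {"offset": [0, 0, 0], "spin": 0},
  ],
)

```text
time_s: 21.02
ee_pos: [565.0, -143.3, 107.9]
ee_rot: [179.6, -0.2, 84.1]
force: [-2.0, 7.5, 18.1]
gripper_width: 14.4
gripper_force: 30.2
```

Call:
arm_command(
  motion=[
    {"offset": [0.0013, 0, 0.0025], "spin": 0},
    {"offset": [0.0013, 0, 0.0025], "spin": 0},
    {"offset": [0, 0, 0], "spin": 0},
  ],
)

```text
time_s: 21.4
ee_pos: [565.9, -141.4, 104.1]
ee_rot: [179.4, -0.1, 84.1]
force: [-3.2, 7.1, 22.8]
gripper_width: 14.1
gripper_force: 30.2
```

```bash
python3 look.py 8 key_long_end,hex_key
python3 - <<'E'
from h import *
n=8
a=cv2.imread(f'pics/top{n}.png')[150:240,250:350];b=cv2.imread(f'pics/side{n}.png')[130:220,290:390]
cv2.imwrite(f'pics/c{n}.png',cv2.resize(np.hstack([a,b]),(800,360),interpolation=cv2.INTER_CUBIC))
E
```

```text
side key_long_end 0.79 [314. 323.] [ 402. -447.   20.]
top key_long_end 0.56 [421. 250.] [ 402. -439.   18.]
top key_long_end 0.55 [207. 163.] [688. 271.   2.]
top hex_key 0.93 [489. 242.] [ 428. -666.   -1.]
top hex_key 0.58 [286. 189.] [591.  -4.  63.]
top hex_key 0.5 [172. 160.] [700. 390.  -0.]
```

Force rose to 23 N (2.4 N m at the axis) with no more travel: stop reached. I ease off, grip firmly and draw out.

Call:
arm_command(
  motion=[
    {"offset": [-0.0013, 0, -0.0025], "spin": 0},
    {"offset": [-0.0013, 0, -0.003], "spin": 0},
    {"offset": [0, 0, 0], "spin": 0},
  ],
)

```text
time_s: 22.08
ee_pos: [564.8, -143.5, 108.1]
ee_rot: [179.6, -0.2, 84.1]
force: [-1.3, 7.5, 14.6]
gripper_width: 14.5
gripper_force: 29.9
```

Call:
arm_command(
  motion=[
    {"offset": [-0.001, 0, -0.0025], "spin": 0},
    {"offset": [0, 0, 0], "spin": 0},
  ],
)

```text
time_s: 22.32
ee_pos: [564.2, -144.4, 109.8]
ee_rot: [179.7, -0.2, 84.1]
force: [-0.9, 8.1, 11.4]
gripper_width: 14.0
gripper_force: 29.9
```

Call:
arm_command(
  motion=[
    {"offset": [-0.001, 0, -0.003], "spin": 0},
    {"offset": [0, 0, 0], "spin": 0},
  ],
  jaw=0.02,
)

```text
time_s: 22.58
ee_pos: [562.4, -147.4, 110.5]
ee_rot: [179.9, 0.0, 84.1]
force: [0.0, -0.0, 0.2]
gripper_width: 19.7
gripper_force: 0.0
```

Call:
arm_command(
  motion=[
    {"offset": [0, 0, 0], "spin": 0},
    {"offset": [0, 0, 0], "spin": 0},
    {"offset": [0, 0, 0], "spin": 0},
  ],
  jaw=0.005,
  newtons=60,
)

```text
time_s: 22.95
ee_pos: [561.5, -147.1, 110.1]
ee_rot: [-179.9, 0.0, 84.1]
force: [-1.8, -0.6, -0.4]
gripper_width: 13.8
gripper_force: 60.0
```

Call:
arm_command(
  motion=[
    {"offset": [0, -0.004, 0], "spin": 0},
    {"offset": [0, -0.004, 0], "spin": 0},
    {"offset": [0, -0.005, 0], "spin": 0},
  ],
)

```text
time_s: 23.32
ee_pos: [554.1, -145.1, 112.2]
ee_rot: [179.3, -0.2, 83.8]
force: [13.2, 5.1, 1.5]
gripper_width: 13.6
gripper_force: 60.1
```

Call:
arm_command(
  motion=[
    {"offset": [0, -0.003, 0], "spin": 0},
    {"offset": [0, -0.003, 0], "spin": 0},
    {"offset": [0, -0.003, 0], "spin": 0},
  ],
)

```text
time_s: 23.7
ee_pos: [549.0, -143.7, 113.7]
ee_rot: [178.8, -0.2, 83.7]
force: [18.5, 9.1, 3.5]
gripper_width: 14.5
gripper_force: 60.0
```

Call:
arm_command(
  motion=[
    {"offset": [0, -0.004, 0], "spin": 0},
    {"offset": [0, -0.004, 0], "spin": 0},
    {"offset": [0, -0.004, 0], "spin": 0},
  ],
)

```text
time_s: 24.08
ee_pos: [541.9, -141.5, 115.7]
ee_rot: [178.2, -0.4, 83.6]
force: [27.6, 15.1, 6.6]
gripper_width: 15.0
gripper_force: 59.4
```

```bash
python3 -c "
from h import *
s=env.state(); print(s['time_s'],s['ee_pos'],s['force'].round(2),s['torque'].round(2),s['ee_rot'],s['gripper_width'])"; python3 look.py 9;  python3 - <<'E'
from cloud import *
np.set_printoptions(precision=1,suppress=True)
u=np.array([.9945,-.1045]); w=np.array([.1045,.9945]); O=np.array([659.7,48.3])
for c in ['top','side']:
    Q=cloud(c,9).reshape(-1,3); M=np.c_[(Q[:,:2]-O)@u,(Q[:,:2]-O)@w,Q[:,2]]
    for y in range(-130,-50,8):
        s=M[(abs(M[:,1]-y)<4)&(M[:,0]>-130)&(M[:,0]<-30)&(M[:,2]>120)&(M[:,2]<200)]
        if len(s): print(c,y,len(s),'x',np.percentile(s[:,0],[5,50,95]),'z',np.percentile(s[:,2],[5,50,95]))
im=[cv2.imread(f'pics/{c}9.png') for c in ('top','side')]
cv2.imwrite('pics/c9.png',cv2.resize(np.hstack([im[0][150:230,250:330],im[1][140:220,295:375]]),(800,400),interpolation=cv2.INTER_CUBIC))
E
```

```text
24.075 [ 541.94542358 -141.50825575  115.72532399] [27.62 15.13  6.64] [ 2.19 -3.73 -1.32] [178.15652442  -0.3867415   83.60145322] 14.979108533790818
top -114 5 x [-85.1 -80.4 -77.6] z [162.3 164.8 168.4]
top -106 16 x [-90.5 -84.4 -77.6] z [158.9 167.4 173.1]
top -98 15 x [-89.2 -83.3 -76.3] z [165.4 171.8 174.4]
top -90 18 x [-88.2 -80.8 -35.1] z [169.9 177.9 183.4]
top -82 36 x [-85.3 -46.4 -32.3] z [174.9 183.  195.1]
top -74 60 x [-83.2 -58.3 -33.3] z [180.1 186.  196.2]
top -66 41 x [-76.4 -53.4 -31. ] z [180.1 188.3 194.4]
top -58 5 x [-46.2 -39.7 -33.6] z [183.6 186.4 189.7]
side -82 15 x [-38.7 -35.3 -31.3] z [177.5 187.6 193.6]
side -74 7 x [-37.4 -32.9 -30.1] z [192.3 194.2 197.5]
side -66 2 x [-35.6 -33.9 -32.2] z [193.1 194.1 195.2]
```

View pics/c9.png

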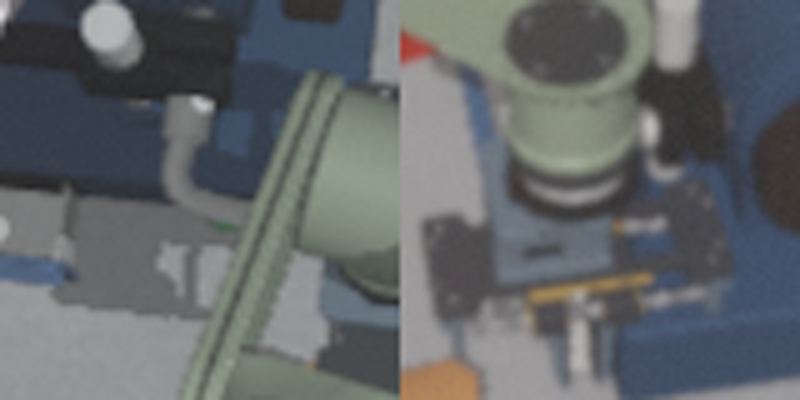

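The top crop shows the short arm still fully in the head (190,110), the long arm yawed about 9° at the bend (185,200): the pull at the arm's end jammed it. I square it, let go and regrip close to the bend.

Call:
arm_command(
  motion=[
    {"offset": [0, 0.008, 0], "spin": 0},
    {"offset": [0, 0.008, 0], "spin": 0},
    {"offset": [0, 0.008, 0], "spin": 0},
    {"offset": [0, 0.006, 0], "spin": 0},
    {"offset": [0, 0, 0], "spin": 0},
  ],
)

```text
time_s: 24.8
ee_pos: [557.8, -146.4, 110.4]
ee_rot: [-179.9, -0.0, 84.1]
force: [-0.0, 1.6, 2.2]
gripper_width: 13.7
gripper_force: 59.9
```

Call:
arm_command(
  motion=[
    {"offset": [0, 0, 0], "spin": 0},
    {"offset": [0, 0, 0], "spin": 0},
    {"offset": [0, 0, 0], "spin": 0},
  ],
  jaw=0.036,
)

```text
time_s: 25.18
ee_pos: [557.7, -146.6, 110.3]
ee_rot: [-180.0, 0.0, 84.1]
force: [-0.3, 1.1, 0.8]
gripper_width: 35.7
gripper_force: 0.0
```

```bash
python3 - <<'E'
from h import *
u=np.array([.9945,-.1045]); w=np.array([.1045,.9945]); O=np.array([659.7,48.3])
t=O-77*u-114*w; print(t)
E
python3 go.py 571 -57 169 84; python3 look.py 10
python3 - <<'E'
from cloud import *
np.set_printoptions(precision=1,suppress=True)
u=np.array([.9945,-.1045]); w=np.array([.1045,.9945]); O=np.array([659.7,48.3])
for c in ['top','side']:
    Q=cloud(c,10).reshape(-1,3); M=np.c_[(Q[:,:2]-O)@u,(Q[:,:2]-O)@w,Q[:,2]]
    for y in range(-242,-70,8):
        s=M[(abs(M[:,1]-y)<4)&(M[:,0]>-95)&(M[:,0]<-60)&(M[:,2]>88)&(M[:,2]<200)]
        if len(s): print(c,y,len(s),'x',np.percentile(s[:,0],[5,50,95]),'z',np.percentile(s[:,2],[5,50,95]))
E
```

```text
[571.2105 -57.0265]
spin 0.0017 offset m [ 0.0905  0.0038 -0.0587] rows 1.727256182573032 q [-15.9  24.   99.   -0.   57.  -10. ] F [-0.3  1.1  0.8] t 25.175
top -162 5 x [-84.5 -79.3 -73.7] z [135.1 137.1 137.6]
top -154 16 x [-85.2 -79.2 -71.2] z [133.7 141.6 146.3]
top -146 14 x [-85.2 -80.  -73.3] z [143.2 146.2 150.5]
top -138 1 x [-85.5 -85.5 -85.5] z [143.6 143.6 143.6]
top -106 11 x [-84.7 -78.8 -72.2] z [165.2 169.9 173.3]
top -98 14 x [-84.5 -79.2 -73. ] z [166.  170.4 179.2]
top -90 15 x [-84.6 -79.5 -72. ] z [169.6 177.3 182.9]
top -82 21 x [-84.1 -75.2 -63.3] z [174.8 181.7 185.5]
top -74 22 x [-80.3 -72.5 -61.3] z [176.9 183.9 188.8]
side -242 8 x [-81.7 -62.6 -60.9] z [182.1 191.9 197.1]
side -234 27 x [-92.2 -76.4 -62.6] z [187.7 192.8 197.9]
side -226 7 x [-63.4 -62.8 -60.6] z [133.2 163.4 198.9]
side -218 30 x [-84.9 -63.4 -60.2] z [102.6 131.5 164.6]
side -210 27 x [-88.6 -78.3 -63.3] z [100.1 111.7 166.4]
side -202 17 x [-87.2 -80.7 -62.2] z [109.  118.  163.6]
side -194 24 x [-89.5 -75.9 -64.2] z [103.8 117.6 149.8]
side -186 10 x [-87.7 -81.2 -64. ] z [119.1 123.1 150.4]
side -178 6 x [-88.3 -82.5 -79.1] z [128.2 129.9 132.1]
side -170 6 x [-87.1 -83.1 -75.9] z [124.2 129.5 132.4]
```

Call:
arm_command(
  motion=[
    {"offset": [0.01, 0, -0.04], "spin": 0},
    {"offset": [0.0405, 0.0005, -0.03], "spin": 0},
    {"offset": [0.04, 0.0005, 0], "spin": 0},
    {"offset": [0, 0, 0], "spin": 0.002},
    {"offset": [0, 0, 0.01], "spin": 0},
  ],
)

```text
time_s: 25.9
ee_pos: [568.6, -57.1, 170.6]
ee_rot: [179.9, 0.0, 84.0]
force: [0.6, -0.6, -1.0]
gripper_width: 36.0
gripper_force: 0.0
```

Call:
arm_command(
  motion=[
    {"offset": [0, 0, 0.002], "spin": 0},
    {"offset": [0, 0, 0], "spin": 0},
    {"offset": [0, 0, 0], "spin": 0},
    {"offset": [0, 0, 0], "spin": 0},
  ],
  jaw=0.005,
  newtons=60,
)

```text
time_s: 26.4
ee_pos: [568.4, -57.5, 168.4]
ee_rot: [180.0, 0.1, 84.0]
force: [0.1, -2.5, -2.0]
gripper_width: 13.7
gripper_force: 60.0
```

Call:
arm_command(
  motion=[
    {"offset": [0, 0, 0], "spin": 0},
    {"offset": [0, -0.003, 0], "spin": 0},
    {"offset": [0, -0.003, 0], "spin": 0},
  ],
)

```text
time_s: 26.78
ee_pos: [564.8, -56.9, 168.6]
ee_rot: [179.7, 0.0, 83.9]
force: [6.8, -4.3, -6.5]
gripper_width: 13.3
gripper_force: 60.0
```

```bash
python3 -c "
from h import *
s=env.state(); print(s['time_s'],s['ee_pos'],s['force'].round(2),s['torque'].round(2),s['ee_rot'],s['gripper_width'])"
```

```text
26.775 [564.83248384 -56.86877403 168.56833247] [ 6.84 -4.33 -6.51] [-0.98 -0.84 -0.43] [1.79662405e+02 4.92581544e-02 8.39300950e+01] 13.293529985543541
```

Call:
arm_command(
  motion=[
    {"offset": [0, -0.003, 0.0005], "spin": -0.015},
    {"offset": [0, -0.003, 0], "spin": 0},
    {"offset": [0, -0.003, 0], "spin": 0},
  ],
)

```text
time_s: 27.15
ee_pos: [554.6, -56.3, 168.2]
ee_rot: [179.8, 0.1, 84.8]
force: [2.2, -5.7, -3.0]
gripper_width: 13.6
gripper_force: 60.0
```

```bash
python3 -c "
from h import *
s=env.state(); print(s['time_s'],s['ee_pos'],s['force'].round(2),s['torque'].round(2),s['ee_rot'],s['gripper_width'])"
```

```text
27.15 [554.55317612 -56.2851927  168.15785476] [ 2.16 -5.68 -2.97] [-0.96 -0.35 -0.41] [1.79828649e+02 9.19728568e-02 8.48000208e+01] 13.607107244069477
```

Call:
arm_command(
  motion=[
    {"offset": [0, -0.004, 0], "spin": 0},
    {"offset": [0, -0.004, 0], "spin": 0},
    {"offset": [0, -0.006, 0], "spin": 0},
    {"offset": [0, -0.015, 0], "spin": 0},
    {"offset": [0, -0.03, 0], "spin": 0},
  ],
)

```text
time_s: 27.78
ee_pos: [494.0, -49.6, 167.9]
ee_rot: [180.0, -0.0, 84.9]
force: [0.1, -0.3, -3.0]
gripper_width: 13.4
gripper_force: 60.0
```

```bash
python3 go.py 452 372 230 354; python3 go.py 452 372 230 174; python3 look.py 11 tool_tray,hex_key,key_long_end,key_short_end
python3 - <<'E'
from cloud import *
np.set_printoptions(precision=1,suppress=True)
for c in ['top','side']:
    d=np.load(f'{c}11.npy'); im=cv2.imread(f'pics/{c}11.png').astype(int)
    Q=cloud(c,11).reshape(-1,3); I=im.reshape(-1,3)
    red=(I[:,2]>1.6*I[:,1])&(I[:,2]>1.6*I[:,0])&(Q[:,0]>300)&(Q[:,0]<600)&(Q[:,1]>220)&(Q[:,1]<500)&(Q[:,2]<40)
    X=Q[red][:,:2].astype(np.float32); print(c,red.sum(),cv2.minAreaRect(X),X.mean(0))
    s=Q[(Q[:,0]>480)&(Q[:,0]<545)&(Q[:,2]>95)&(Q[:,2]<215)&(Q[:,1]<20)&(Q[:,1]>-200)]
    for y in range(-190,20,10):
        t=s[abs(s[:,1]-y)<5]
        if len(t)>2: print(c,y,len(t),np.median(t[:,0]),np.percentile(t[:,2],[10,50,90]))
E
```

```text
spin 1.5858 offset m [-0.0858 -0.4149 -0.062 ] rows 6.851719213077794 q [ -7.1  14.1 105.    0.   60.9  -1.9] F [ 0.1 -0.3 -3. ] t 27.775
spin -1.5558 offset m [ 0.0858  0.4149 -0.062 ] rows 6.851719213077794 q [ -7.1  14.1 105.    0.   60.9  -1.9] F [ 0.1 -0.3 -3. ] t 27.775
side hex_key 0.71 [304. 168.] [478. -76. 261.]
side hex_key 0.53 [332. 126.] [715. 405.  -6.]
side key_long_end 0.76 [314. 320.] [ 406. -431.   -1.]
side key_long_end 0.62 [314. 224.] [495. -99.   4.]
side key_long_end 0.45 [334. 149.] [581. -37. 276.]
side key_short_end 0.59 [340. 126.] [740. 381.   3.]
side key_short_end 0.5 [326. 168.] [543. -82. 250.]
top tool_tray 0.66 [180. 233.] [454. 351.  -0.]
top hex_key 0.93 [488. 242.] [ 428. -661.    3.]
top hex_key 0.44 [391. 238.] [ 437. -330.   93.]
top hex_key 0.41 [173. 157.] [705. 380.  16.]
top key_long_end 0.94 [421. 251.] [ 398. -442.   -3.]
top key_long_end 0.65 [331. 221.] [ 485. -148.  111.]
top key_long_end 0.57 [209. 162.] [695. 265.  -2.]
top key_short_end 0.61 [176. 146.] [749. 377.   2.]
top key_short_end 0.55 [488. 267.] [ 348. -660.   -4.]
top key
[... 697 characters left out ...]
40 11 485.5452622265819 [109.6 111.9 114.9]
side -130 10 485.4089161263334 [115.9 117.7 120.5]
side -120 14 485.99684073882815 [119.9 122.6 127.3]
side -110 15 486.21720757114235 [124.6 128.8 133.7]
side -100 14 485.81363602443935 [128.3 134.7 138.4]
side -90 19 487.01003485250897 [135.4 139.4 144.9]
side -80 13 487.644864109417 [143.9 146.3 149.8]
side -70 54 499.2059718039558 [148.  176.1 208.4]
side -60 38 493.0183036939626 [155.3 175.3 206.2]
side -50 14 493.31051050955523 [158.9 163.  196.4]
side -40 18 496.3897312925727 [165.5 169.  201. ]
side -30 13 494.82421426554333 [169.4 172.8 177.1]
side -20 6 496.3166106031696 [175.3 179.4 185.7]
side -10 9 503.8723659447686 [184.2 185.9 187.1]
```

Call:
arm_command(
  motion=[
    {"offset": [0, -0.05, -0.03], "spin": 0},
    {"offset": [0.05, -0.02, -0.02], "spin": 0},
    {"offset": [0.06, 0, 0], "spin": 0},
    {"offset": [0.06, 0, 0], "spin": 0},
    {"offset": [0.06, 0, 0], "spin": 0},
  ],
)

```text
time_s: 28.9
ee_pos: [446.0, 187.4, 218.3]
ee_rot: [179.9, -0.0, 84.8]
force: [0.4, 0.1, -3.1]
gripper_width: 13.3
gripper_force: 60.0
```

Call:
arm_command(
  motion=[
    {"offset": [0, 0, 0], "spin": -0.177},
    {"offset": [0, 0, 0], "spin": -0.177},
    {"offset": [0, 0, 0], "spin": -0.177},
    {"offset": [0, 0, 0], "spin": -0.177},
    {"offset": [0, 0, 0], "spin": -0.177},
  ],
)

```text
time_s: 29.52
ee_pos: [445.8, 185.6, 217.9]
ee_rot: [-180.0, -0.0, 135.9]
force: [-0.2, -0.1, -3.4]
gripper_width: 13.5
gripper_force: 60.0
```

Call:
arm_command(
  motion=[
    {"offset": [0, 0, 0], "spin": -0.177},
    {"offset": [0, 0, 0], "spin": -0.177},
    {"offset": [0, 0, 0], "spin": -0.177},
    {"offset": [0, 0, 0], "spin": -0.177},
    {"offset": [0, 0, 0], "spin": -0.175},
  ],
)

```text
time_s: 30.15
ee_pos: [445.9, 185.5, 217.9]
ee_rot: [-180.0, -0.0, -173.5]
force: [0.3, -0.2, -2.1]
gripper_width: 13.2
gripper_force: 60.0
```

```bash
python3 - <<'E'
from h import *
r=R.from_euler('z',6.2,degrees=True)
for p in [(-25,-22),(-35,-22)]: print(r.apply([*p,0])[:2]+np.array([450.5,354]))
E
python3 go.py 428 329.4 100 186.2
```

```text
[428.02221173 329.4286949 ]
[418.08070209 328.34870134]
spin 0.0048 offset m [0.0022 0.145  0.1179] rows 2.9896875689311315 q [ 21.2  10.4 102.    0.   67.5 -75.2] F [ 0.3 -0.2 -2.1] t 30.15
```

Call:
arm_command(
  motion=[
    {"offset": [0.0007, 0.05, 0], "spin": 0.004},
    {"offset": [0.0007, 0.05, 0.01], "spin": 0},
    {"offset": [0.0007, 0.045, 0.04], "spin": 0},
    {"offset": [0, 0, 0.045], "spin": 0},
    {"offset": [0, 0, 0.023], "spin": 0},
  ],
)

```text
time_s: 30.78
ee_pos: [427.1, 329.4, 97.2]
ee_rot: [-179.9, -0.2, -174.0]
force: [-0.7, -0.4, -2.4]
gripper_width: 13.5
gripper_force: 60.0
```

Call:
arm_command(
  motion=[
    {"offset": [0, 0, 0.009], "spin": 0},
    {"offset": [0, 0, 0.009], "spin": 0},
    {"offset": [0, 0, 0], "spin": 0},
  ],
)

```text
time_s: 31.15
ee_pos: [428.7, 329.5, 82.3]
ee_rot: [180.0, 0.0, -174.1]
force: [-0.1, 0.8, -2.7]
gripper_width: 13.4
gripper_force: 60.0
```

```bash
python3 go.py 418.1 328.3 20 186.2; python3 look.py 12 key_long_end,hex_key,tool_tray | grep -v "\-[34567]..\| 7..\| 6.."
```

```text
spin -0.0053 offset m [ 0.0107 -0.      0.0623] rows 1.0109581346277734 q [ 36.3  23.  105.8   0.   51.2 -59.6] F [-0.1  0.8 -2.7] t 31.15
side key_long_end 0.53 [333. 145.] [650. 184.  86.]
side key_long_end 0.46 [294. 142.] [524. 338.   4.]
side hex_key 0.59 [258. 129.] [386. 339. 103.]
side hex_key 0.56 [333. 124.] [720. 408.  -1.]
side tool_tray 0.69 [276. 143.] [449. 352.   2.]
top key_long_end 0.72 [207. 162.] [693. 269.   0.]
top hex_key 0.66 [169. 158.] [708. 401.  -0.]
top hex_key 0.63 [172. 257.] [375. 371.   3.]
top tool_tray 0.62 [181. 234.] [440. 278. 194.]
```

Call:
arm_command(
  motion=[
    {"offset": [0, 0, 0.004], "spin": 0},
    {"offset": [0, 0, 0.003], "spin": 0},
    {"offset": [0, 0, 0], "spin": 0},
  ],
)

```text
time_s: 31.92
ee_pos: [428.1, 329.7, 75.7]
ee_rot: [180.0, -0.0, -174.1]
force: [-3.3, -0.5, 4.6]
gripper_width: 13.3
gripper_force: 60.0
```

Call:
arm_command(
  motion=[
    {"offset": [0.001, 0, 0.005], "spin": 0},
    {"offset": [0.001, 0, 0.006], "spin": 0},
    {"offset": [0.001, 0, 0.007], "spin": 0},
    {"offset": [0.002, 0, 0.007], "spin": 0},
  ],
  newtons=6,
)

```text
time_s: 32.42
ee_pos: [423.3, 328.8, 49.2]
ee_rot: [-180.0, -0.0, -174.1]
force: [-0.5, 0.5, -1.5]
gripper_width: 13.7
gripper_force: 6.0
```

Call:
arm_command(
  motion=[
    {"offset": [0.002, 0, 0.008], "spin": 0},
    {"offset": [0.001, 0, 0.008], "spin": 0},
    {"offset": [0.001, 0, 0.007], "spin": 0},
  ],
)

```text
time_s: 32.8
ee_pos: [419.4, 328.5, 26.4]
ee_rot: [-180.0, -0.0, -174.1]
force: [-1.1, -0.1, -2.2]
gripper_width: 13.9
gripper_force: 6.0
```

```bash
python3 go.py 418.1 328.3 21 186.2; python3 look.py 13 key_long_end,hex_key,key_short_end | grep -v "\-[34567]..\| 7..\| 6.."
python3 - <<'E'
from cloud import *
np.set_printoptions(precision=1,suppress=True)
for c in ['side','top']:
    im=cv2.imread(f'pics/{c}13.png').astype(int); P=cloud(c,13); g=(im.min(2)>110)&(P[...,0]>325)&(P[...,0]<575)&(P[...,1]>265)&(P[...,1]<440)&(P[...,2]<80)
    Q=P[g]
    for x in range(340,570,10):
        s=Q[abs(Q[:,0]-x)<5]
        if len(s)>1: print(c,x,len(s),'y',np.percentile(s[:,1],[10,50,90]),'z',np.percentile(s[:,2],[10,50,90]))
E
```

```text
spin -0.005 offset m [ 0.0013 -0.0001  0.0054] rows 0.08929259473759886 q [ 36.8  26.7 110.1  -0.   43.2 -59.1] F [-1.1 -0.1 -2.2] t 32.8
side key_long_end 0.4 [334. 146.] [650. 172.  90.]
side hex_key 0.5 [256. 148.] [364. 327.  18.]
side key_short_end 0.53 [337. 128.] [730. 379.  -2.]
side key_short_end 0.48 [253. 142.] [359. 386.   1.]
top key_long_end 0.57 [206. 163.] [688. 272.   9.]
top key_long_end 0.45 [185. 210.] [528. 335.   2.]
top hex_key 0.75 [183. 259.] [367. 328.  25.]
top hex_key 0.63 [174. 160.] [698. 382.   9.]
top key_short_end 0.67 [170. 260.] [367. 219. 425.]
side 360 21 y [334.1 358.3 396.9] z [ 0.6 13.1 20.7]
side 370 24 y [319.1 339.3 365.3] z [ 9.1 18.9 23.6]
side 380 13 y [318.  323.5 355.5] z [ 2.9 16.2 21.4]
side 390 10 y [315.8 320.2 352.2] z [ 1.8 15.1 19.4]
side 400 7 y [308.9 312.5 319.4] z [18.  22.  27.3]
side 430 2 y [265.2 265.6 266.1] z [0.2 0.6 1.1]
side 440 5 y [267.1 320.1 325.8] z [ 1.8 17.9 21.1]
side 450 7 y [268.8 324.3 327.2] z [-0.1 16.2 18.7]
side 460 8 y [270.4 327.2 331.7] z [ 0.1 15.5 21. ]
side 470 7 y [267.4 330.1 334.6] z [ 1.9 10.
[... 660 characters left out ...]
5 265.7] z [-2.2 -1.9 -1.6]
top 440 2 y [265.3 265.7 266. ] z [-1.3 -0.6  0.1]
top 450 2 y [265.2 266.  266.9] z [-2.9 -0.2  2.4]
top 460 3 y [265.8 266.1 270.8] z [-5.7  0.6  1.4]
top 470 11 y [267.5 270.5 333.5] z [-2.5  1.5 23.2]
top 480 15 y [267.6 331.  336.7] z [-1.1 15.  20.8]
top 490 15 y [267.8 331.4 337.3] z [ 1.5 17.1 22.4]
top 500 19 y [267.2 332.2 338. ] z [ 0.2 14.6 20.6]
top 510 22 y [267.3 333.  341.7] z [-0.  15.8 20.4]
top 520 25 y [267.5 333.2 341.3] z [-0.5 10.9 21.7]
top 530 25 y [266.9 332.7 341.9] z [ 0.   5.8 23.2]
top 540 11 y [266.8 272.6 275.4] z [-2.5  1.2  4.9]
top 550 11 y [267.1 272.6 277. ] z [-1.1  0.5  3.7]
top 560 12 y [265.9 270.9 277.8] z [-1.3  4.3  6.1]
```

Call:
arm_command(
  motion=[
    {"offset": [0.001, 0, 0.004], "spin": 0},
    {"offset": [0, 0, 0.002], "spin": 0},
    {"offset": [0, 0, 0], "spin": 0},
    {"offset": [0, 0, 0], "spin": 0},
  ],
)

```text
time_s: 33.7
ee_pos: [419.2, 328.8, 22.0]
ee_rot: [179.9, 0.1, -174.1]
force: [0.4, -1.9, 5.3]
gripper_width: 14.1
gripper_force: 6.0
```

Call:
arm_command(
  motion=[
    {"offset": [0, 0, 0], "spin": 0},
    {"offset": [0, 0, 0], "spin": 0},
    {"offset": [0, 0, 0], "spin": 0},
    {"offset": [0, 0, 0], "spin": 0},
  ],
  jaw=0.04,
)

```text
time_s: 34.2
ee_pos: [418.4, 328.5, 20.9]
ee_rot: [-180.0, -0.0, -174.1]
force: [0.4, 0.3, 0.3]
gripper_width: 40.1
gripper_force: 0.0
```

Call:
arm_command(
  motion=[
    {"offset": [0, 0, -0.03], "spin": 0},
    {"offset": [0, 0, -0.05], "spin": 0},
    {"offset": [0, 0, -0.05], "spin": 0},
    {"offset": [0, -0.05, 0], "spin": 0},
    {"offset": [0, -0.05, 0], "spin": 0},
  ],
)

```text
time_s: 34.83
ee_pos: [429.0, 228.3, 151.8]
ee_rot: [180.0, 0.1, -174.0]
force: [1.5, -0.1, -0.2]
gripper_width: 39.9
gripper_force: 0.0
```

```bash
python3 look.py 14 drawer_front,key_long_end,hex_key,key_short_end | grep -v "\-[34567]..\| 7..\| 6.."
python3 - <<'E'
from cloud import *
np.set_printoptions(precision=1,suppress=True)
r=R.from_euler('z',6.2,degrees=True)
u=np.array([.9945,-.1045]); w=np.array([.1045,.9945]); O=np.array([659.7,48.3])
for c in ['side','top']:
    im=cv2.imread(f'pics/{c}14.png').astype(int); P=cloud(c,14); g=(im.min(2)>110)&(P[...,2]<80)
    Q=P[g]; T=r.inv().apply(Q-np.array([450.5,354,0])); k=(abs(T[:,0])<115)&(abs(T[:,1])<75); T=T[k]
    print(c,len(T),'x',np.percentile(T[:,0],[1,99]),'y',np.percentile(T[:,1],[1,99]),'z',np.percentile(T[:,2],[5,50,95]))
    Q=P.reshape(-1,3); M=np.c_[(Q[:,:2]-O)@u,(Q[:,:2]-O)@w,Q[:,2]]
    s=M[(M[:,2]>68)&(M[:,2]<84)&(M[:,0]>-200)&(M[:,0]<-68)&(M[:,1]>0)&(M[:,1]<160)]; print('lip',len(s),np.percentile(s,[2,10,50,90,98],axis=0) if len(s) else 0)
s=env.state();print(s['ee_pos'],s['force'])
E
```

```text
side key_long_end 0.52 [294. 143.] [525. 335.   0.]
side key_long_end 0.51 [334. 144.] [656. 192.  83.]
side hex_key 0.68 [257. 146.] [368. 340.  15.]
side hex_key 0.59 [333. 124.] [720. 407.  -1.]
side key_short_end 0.45 [256. 141.] [371. 373.  14.]
top key_long_end 0.24 [289. 178.] [605. -24. 169.]
top hex_key 0.67 [172. 160.] [700. 390.   3.]
top hex_key 0.47 [180. 258.] [372. 145. 575.]
top key_short_end 0.67 [176. 146.] [746. 377.  10.]
top key_short_end 0.5 [169. 260.] [364. 384.  -1.]
side 187 x [-91.   71.7] y [-32.8  45.3] z [ 0.9 13.8 19.4]
lip 121 [[-133.3    8.8   74.5]
 [-131.8   18.8   76.8]
 [-124.8   72.1   79.2]
 [-117.9  129.9   81.8]
 [-116.2  139.9   82.4]]
top 32 x [-88.4 -75.5] y [ 7.7 29.9] z [13.6 17.3 23.1]
lip 235 [[-128.3    6.8   72.7]
 [-127.3   18.3   74.5]
 [-120.4   74.8   78.4]
 [-113.5  131.7   81.6]
 [-112.   143.2   83.1]]
[428.7 229.8 150.9] [ 0.4 -0.2 -0.8]
```

Call:
arm_command(
  motion=[
    {"offset": [0, 0, 0], "spin": 0.105},
    {"offset": [0, 0, 0], "spin": 0.105},
    {"offset": [0, 0, 0], "spin": 0},
  ],
  jaw=0,
  newtons=20,
)

```text
time_s: 35.7
ee_pos: [428.7, 229.5, 150.9]
ee_rot: [-180.0, -0.0, 174.0]
force: [0.1, -0.4, -0.3]
gripper_width: 12.6
gripper_force: 0.0
```

```bash
python3 go.py 493.5 141.2 80 174
```

```text
spin 0.0 offset m [-0.0737 -0.081   0.0709] rows 2.087220243118617 q [ 26.8  14.2 107.6   0.   58.2 -57.2] F [ 0.1 -0.4 -0.3] t 35.7
```

Call:
arm_command(
  motion=[
    {"offset": [-0.037, -0.041, 0], "spin": 0},
    {"offset": [-0.0367, -0.04, 0], "spin": 0},
    {"offset": [0, 0, 0.045], "spin": 0},
    {"offset": [0, 0, 0.026], "spin": 0},
    {"offset": [0, 0, 0], "spin": 0},
  ],
)

```text
time_s: 36.33
ee_pos: [492.1, 140.3, 78.3]
ee_rot: [-179.9, -0.3, 174.0]
force: [0.2, -0.4, 0.4]
gripper_width: 0.6
gripper_force: 0.0
```

Call:
arm_command(
  motion=[
    {"offset": [-0.012, 0, 0], "spin": 0},
    {"offset": [-0.012, 0, 0], "spin": 0},
    {"offset": [-0.008, 0, 0], "spin": 0},
    {"offset": [-0.008, 0, 0], "spin": 0},
    {"offset": [-0.008, 0, 0], "spin": 0},
  ],
)

```text
time_s: 36.95
ee_pos: [541.3, 135.5, 80.1]
ee_rot: [180.0, -0.0, 173.9]
force: [-3.2, 1.6, 1.0]
gripper_width: 0.5
gripper_force: 1.3
```

```bash
cat > xm.py <<'E'
from h import *
u=np.array([.9945,-.1045]); w=np.array([.1045,.9945]); O=np.array([659.7,48.3]); s=env.state(); print('xm,ym',(s['ee_pos'][:2]-O)@u,(s['ee_pos'][:2]-O)@w,s['ee_pos'][2],'Fx',s['force'][:2]@u,s['force'],s['time_s'])
E
python3 xm.py
```

```text
xm,ym -126.8549940210623 74.33146328349741 80.14684814039235 Fx -3.3367188050619228 [-3.18386681  1.63027049  1.01489677] 36.95
```

Call:
arm_command(
  motion=[
    {"offset": [-0.008, 0, 0], "spin": 0},
    {"offset": [-0.008, 0, 0], "spin": 0},
    {"offset": [-0.008, 0, 0], "spin": 0},
    {"offset": [-0.007, 0, 0], "spin": 0},
    {"offset": [-0.006, 0, 0], "spin": 0},
  ],
)

```text
time_s: 37.58
ee_pos: [574.7, 131.7, 79.5]
ee_rot: [-180.0, -0.5, 173.9]
force: [-7.5, 1.8, 3.8]
gripper_width: 0.4
gripper_force: 4.2
```

Call:
arm_command(
  motion=[
    {"offset": [-0.003, 0, 0], "spin": 0},
    {"offset": [-0.002, 0, 0], "spin": 0},
  ],
)

```text
time_s: 37.83
ee_pos: [580.5, 131.1, 79.4]
ee_rot: [-180.0, -0.4, 173.9]
force: [-7.1, 2.2, 3.8]
gripper_width: 0.4
gripper_force: 4.0
```

```bash
python3 xm.py
```

```text
xm,ym -87.44921096549523 74.08870356681827 79.44963532138658 Fx -7.251044871467106 [-7.05559864  2.24164615  3.78755996] 37.825
```

Call:
arm_command(
  motion=[
    {"offset": [-0.002, 0, 0], "spin": 0},
    {"offset": [-0.002, 0, 0], "spin": 0},
    {"offset": [0, 0, 0], "spin": 0},
  ],
)

```text
time_s: 38.2
ee_pos: [581.6, 131.0, 79.4]
ee_rot: [-179.9, -0.7, 173.8]
force: [-13.6, 2.9, 7.6]
gripper_width: 0.1
gripper_force: 7.1
```

Call:
arm_command(
  motion=[
    {"offset": [-0.002, 0, 0], "spin": 0},
    {"offset": [-0.002, 0, 0], "spin": 0},
    {"offset": [0, 0, 0], "spin": 0},
  ],
)

```text
time_s: 38.58
ee_pos: [581.9, 131.0, 79.4]
ee_rot: [-179.9, -1.2, 173.8]
force: [-22.2, 4.7, 13.4]
gripper_width: 0.7
gripper_force: 11.4
```

```bash
python3 xm.py
```

```text
xm,ym -86.04235382674176 74.09027735613674 79.43234164693385 Fx -22.588233971437614 [-22.2171675    4.72019992  13.44424527] 38.575
```

The drawer is on its stop (22 N, no more travel). I let go and check.

Call:
arm_command(
  motion=[
    {"offset": [0.005, 0, 0], "spin": 0},
    {"offset": [0.01, 0, 0], "spin": 0},
    {"offset": [0.03, 0, 0], "spin": 0},
    {"offset": [0.04, 0, -0.03], "spin": 0},
    {"offset": [0.03, 0, -0.05], "spin": 0},
  ],
)

```text
time_s: 39.2
ee_pos: [475.3, 142.0, 159.6]
ee_rot: [-179.9, -0.1, 173.9]
force: [0.4, 0.6, 0.3]
gripper_width: 0.6
gripper_force: 0.0
```

Call:
arm_command(
  motion=[
    {"offset": [0.03, 0, -0.05], "spin": 0},
    {"offset": [0, 0, 0], "spin": 0},
    {"offset": [0, 0, 0], "spin": 0},
    {"offset": [0, 0, 0], "spin": 0},
    {"offset": [0, 0, 0], "spin": 0},
  ],
)

```text
time_s: 39.83
ee_pos: [446.8, 145.3, 208.7]
ee_rot: [-179.9, -0.1, 173.9]
force: [-0.7, 0.5, 0.7]
gripper_width: 0.6
gripper_force: 0.0
```

```bash
python3 look.py 15 drawer_front,key_long_end,hex_key | grep -v "\-[34567]..\| 7..\| 6.."
python3 - <<'E'
from cloud import *
np.set_printoptions(precision=1,suppress=True)
r=R.from_euler('z',6.2,degrees=True)
u=np.array([.9945,-.1045]); w=np.array([.1045,.9945]); O=np.array([659.7,48.3])
for c in ['side','top']:
    im=cv2.imread(f'pics/{c}15.png').astype(int); P=cloud(c,15); g=(im.min(2)>110)&(P[...,2]<80)
    T=r.inv().apply(P[g]-np.array([450.5,354,0])); T=T[(abs(T[:,0])<115)&(abs(T[:,1])<75)]
    print(c,len(T),'x',np.percentile(T[:,0],[1,99]),'y',np.percentile(T[:,1],[1,99]),'z',np.percentile(T[:,2],[5,50,95]))
    Q=P.reshape(-1,3); M=np.c_[(Q[:,:2]-O)@u,(Q[:,:2]-O)@w,Q[:,2]]
    s=M[(M[:,2]>66)&(M[:,2]<92)&(M[:,0]>-200)&(M[:,0]<-50)&(M[:,1]>5)&(M[:,1]<145)]; print('front edge x',len(s),np.percentile(s[:,0],[0,2,5,10,30]))
E
python3 xm.py
```

```text
side drawer_front 0.41 [276. 145.] [445. 323.  19.]
side key_long_end 0.66 [293. 138.] [528. 361.   3.]
side key_long_end 0.52 [336. 147.] [659. 173.  84.]
side hex_key 0.71 [257. 148.] [368. 330.  15.]
top key_long_end 0.57 [208. 164.] [685. 266.   3.]
top key_long_end 0.26 [244. 248.] [406. 129.  30.]
top hex_key 0.43 [182. 260.] [364. 332.  14.]
side 200 x [-90.3  70.6] y [-33.2  41.1] z [ 0.9 13.3 19.9]
front edge x 241 [-82.3 -81.7 -81.3 -79.5 -72.5]
top 95 x [-87.4 -30.6] y [-28.1  -8. ] z [ 4.3 16.3 22.1]
front edge x 387 [-77.5 -77.3 -76.4 -75.1 -69.3]
xm,ym -221.94442430651466 74.51041145500615 209.9750533488661 Fx -0.026613700406726296 [-0.09169467 -0.6179584  -0.16797624] 40.225
```

```bash
python3 -c "
from workcell import env
print(env.job_done())"
```

```text
the job is handed in; nothing more can be done
None
```

I handed the job in at about 40 s with every step done, though no verdict came back: the screw is tight on its stop (about 2.4 N m), the key lies flat in the tray, the drawer stayed shut after I let go, and the arm did not go near the shoe, tin or brush.

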